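Change the bottle in the bottle warmer

TASK

The amber bottle in the bottle warmer is warm enough, and the clear buffer bottle standing on the bench is next. Take off the two cover halves that close round the bottle's neck, front half first because it overlaps the rear one, lay both flat on the steel tray, and stand the amber bottle upright in the middle of the cork mat. Then stand the buffer bottle in the warmer's seat and close the cover round its neck again, rear half first, so that both halves lie flat and fully home in the rim; leave the beaker and the pipette bulb behind the work where they are, and do not tip a bottle over.

Things in the scene. Friction and masses are not known exactly. Their poses are not given: they have to be found in the camera images.
- warmer: fixed white bottle warmer with steel rim, 178 (x) x 136 (y) x 129 mm high, grey control panel on its -x (front) face; origin: centre of the underside, on the bench, z up. The cover halves lie on a ledge 122 mm above the origin, inside a rim 150 x 108 mm, about 4 mm play all round. A home half has its origin at (-39, 0, 122) mm (front) or (+39, 0, 122) mm (rear), axes as the warmer's
- seat (a point): middle of the bottle seat, on the floor of the warmer's well, 20 mm above the warmer's origin, axes as the warmer's. The seat is a ring 30 mm high, 62 mm inside at the bottom, flared to 80 mm at its mouth. The open well round it is 128 (x) x 88 (y) mm and ends 102 mm above this point, at the ledge; the rim stands 7 mm higher
- front_cover: loose front cover half, 0.22 kg: steel plate 68 (x) x 100 (y) x 4 mm; upright black knob 25 mm thick, top 39 mm above the underside, room for fingers on its +y and -y sides; half-round neck notch, radius 24 mm, in the +x edge. Origin: on the underside, below the knob; plate from x = -32 to +36 mm, notch centre x = +39 mm. At home its +x edge lies on the rear half's tongues
- rear_cover: loose rear cover half, 0.23 kg: plate and knob like the front half's, notch in the -x edge. Origin: on the underside, below the knob; plate from x = -36 to +32 mm, notch centre at x = -39 mm. Beside the notch two tongues, 3 mm thick, below the plate, reach to x = -50 mm; the front half lies on them, so the rear half comes off last and goes on first
- amber_bottle: loose amber glass bottle with black screw cap, 58 mm diameter, 126 mm high, about 0.23 kg; origin: centre of its underside, z up along the bottle. Cap 34 mm diameter, from 109 to 126 mm above the origin; shoulder below 102 mm. At the start it stands in the warmer's seat, its cap above the cover
- buffer_bottle: loose clear buffer bottle with white screw cap, 53 mm diameter, 118 mm high, about 0.19 kg; origin: centre of its underside, z up along the bottle. Cap 33 mm diameter, from 102 to 118 mm above the origin; shoulder below 96 mm. At the start it stands on the bench
- tray: fixed shallow steel tray for the cover halves, 150 (x) x 258 (y) mm inside, floor 2 mm thick, rim 17 mm high; origin: centre of its underside, on the bench; y is its long side. The two halves fit side by side along y
- cork_mat: fixed round cork mat, 100 mm diameter, 6 mm thick; origin: centre of its underside, on the bench
- beaker: bystander: glass beaker, 59 mm diameter, 71 mm high; origin: centre of its underside; leave it
- pipette_bulb: bystander: red rubber pipette bulb lying on the bench, 52 x 96 x 52 mm; origin: below its middle, on the bench; leave it
Not all that is in view belongs to the job. What is shaped like the buffer_bottle but pink is not meant.

How it is judged:
On the way, in this order (a step that is already met when the one before it is completed fails the run):
1. the front cover half lies in the tray (x of front_cover in the frame of tray between -0.06 and 0.06 m and y of front_cover in the frame of tray between -0.1 and 0.1 m and z of front_cover in the frame of tray below 0.012 m and angle between front_cover's own z axis and vertical below 0.12 rad), for 0.2 s.
2. both cover halves lie in the tray (all of step 1 and x of rear_cover in the frame of tray between -0.06 and 0.06 m and y of rear_cover in the frame of tray between -0.1 and 0.1 m and z of rear_cover in the frame of tray below 0.012 m and angle between rear_cover's own z axis and vertical below 0.12 rad), for 0.2 s.
3. the amber bottle stands in the middle of the cork mat (horizontal distance between amber_bottle and cork_mat below 0.015 m and z of amber_bottle in the frame of cork_mat between 0.003 and 0.009 m and angle between amber_bottle's own z axis and vertical below 0.08 rad), for 0.2 s.
4. the buffer bottle stands in the warmer's seat (horizontal distance between buffer_bottle and seat below 0.008 m and z of buffer_bottle in the frame of warmer between 0.016 and 0.024 m and angle between buffer_bottle's own z axis and vertical below 0.08 rad), for 0.2 s.
5. the rear cover half lies home in the rim (x of rear_cover in the frame of warmer between 0.029 and 0.049 m and y of rear_cover in the frame of warmer between -0.008 and 0.008 m and z of rear_cover in the frame of warmer between 0.119 and 0.125 m and angle between rear_cover's own z axis and vertical below 0.04 rad and angle between the x axis of rear_cover and the x axis of warmer, either way round below 0.12 rad), for 0.2 s.
6. the front cover half lies home on top of the rear half's tongue (all of step 5 and x of front_cover in the frame of warmer between -0.049 and -0.029 m and y of front_cover in the frame of warmer between -0.008 and 0.008 m and z of front_cover in the frame of warmer between 0.119 and 0.125 m and angle between front_cover's own z axis and vertical below 0.04 rad and angle between the x axis of front_cover and the x axis of warmer, either way round below 0.12 rad), for 0.2 s.
At the end, for the whole second after the job is handed in: Amber bottle upright on the cork mat, within 15 mm of its middle; buffer bottle upright down in the warmer's seat, within 8 mm; both cover halves home on the ledge at their own ends (3 mm in height, 10 mm along, 8 mm across, 0.04 rad tilt); all released and at rest (all of step 3 and all of step 4 and all of step 6 and linear speed of each of front_cover, rear_cover, amber_bottle, buffer_bottle below 0.02 m/s); the robot touches nothing.
It fails at once if a bottle is tipped over (angle between any of amber_bottle, buffer_bottle's own z axis and vertical above 0.6 rad).
It fails at once if the beaker or the pipette bulb is disturbed (distance of any of beaker, pipette_bulb from where it was at the start of the episode above 0.03 m).
It also fails if it takes over 144 s, if anything falls off the work surface, if the arm or the gripper's body presses on something with over 40 N, if the wrist force passes 120 N, or if a joint passes its speed limit or range.

ROBOT

A 6-joint arm with a two-finger parallel gripper is mounted at the origin on a cart in front of the work surface, level with it; the furniture and walls round the work are solid. World frame = base frame: x ahead of the robot, y to its left, z up, the work surface at z = 0. Lengths are in m, angles in rad, forces in N, time in s.
With the tool pointing down it reaches from about 0.275 to 1 m from the base axis. Payload 8.4 kg.
Tool frame: the origin (TCP) lies at the very end of the fingers, on their centre line; the grasp point (between the pads) lies env.tcp_to_grasp behind it (env.tcp_to_grasp is the distance from the TCP to the grasp point, in m); z points along the fingers, y is the direction in which the jaws open and shut (so a half turn about z gives the same grasp; the last joint's range is limited). The gripper opens to 85 mm and grips with 20 to 120 N. Pads are 22 mm wide; open, the fingers measure 114 mm over their backs; the gripper's body (76 mm by 85 mm) begins 54 mm behind the grasp point. The pads swing forward as they close: fully open they stand 13 mm farther back than shut.
Start: joints at [1.24, 0.353, 1.633, -0, 1.155, -0.002], TCP at [0.202, 0.592, 0.231] pointing down, gripper open.
Joint ranges: [-2.63, 2.63], [-0.92, 2.1], [0.06, 2.66], [-1.3, 4.44], [0, 2.69], [-3.02, 3.02]. Speed limits (rad/s): [2.22, 2.22, 2.79, 3.14, 3.14, 3.14].

INTERFACE

Orientations are given as a unit quaternion [w, x, y, z].
In Python, from bench import monitor, viewer, hand_in, env gives the robot as it stands. The module is installed in compiled form; this text tells all that it offers.
- The arm moves only by the shell command python3 -m jog 'ROWS' [FORCE]. ROWS is JSON, a list of rows, each a list of 3 entries, a list of its own where there are three numbers: the turn, a rotation vector about the tool's x, y, z in degrees, then the shift along the tool's x, y, z in m, then the gripper's target within -1 to 1 (fully open at 1, half-way at 0, shut at -1). In form: [[[ax, ay, az], [x, y, z], jaw], ...]. A call has 1 to 10 rows; each row shifts and turns the commanded pose from where the row before left it, along the tool's axes as they then stand; what a row does not reach is not made up. A row lasts 1/12 s, in which the tool goes at most 41.7 mm and 7.16 degrees, less where a joint would pass 70% of its speed; a pose out of reach is approached as far as the arm can. A call with a gripper value outside its range is refused whole. The fingers move at their own pace and stop on an object; FORCE is the grip in N (left out, the last holds). Time passes only in rows, so rows that do not move let the fingers close. It gives the time, the measured TCP pose, the force and the opening at its end, in the units of the state.
- monitor.sense(): the state, without advancing time (a new reading comes with each control period).
- viewer.get_image(name): name is "scene" or "side" or "wrist"; returns the picture (384x512x3 uint8, red, green, blue); there is no depth.
- viewer.camera_params(name): a dict with "fov_y" (degrees; the focal length in pixels is half the picture's height over the tangent of half this angle, whatever the lens; pixels are square), "cx", "cy" (the principal point, pixels), "distortion" ([k1, k2, p1, p2, k3] as OpenCV has them; the pictures are not rectified), "rvec" (rotation vector, rad) and "tvec" (3), from world to camera coordinates, as OpenCV has them; the wrist camera has in their place "hand_eye" (4x4, takes a point from camera to tool coordinates, whose origin is the TCP and whose axes are the flange's). Camera axes: x right, y down, z forward; pixel columns grow to the right and rows downward; lengths in m; the calibration is good to about 2 mm. A picture is of the moment at which its call begins: read the wrist's pose just before it. camera_params takes no time and is no camera call.
- hand_in(): hands the job in, once; it reports no verdict.
The state is a dict: "time": time; "joint_positions": joint angles; "joint_velocities": joint speeds; "joint_torque": joint torques, N m; "ee_pos": TCP position; "eef_rot": TCP orientation; "wrist_force": force on the tool from outside, world axes, zero at the start; "torque": the same for the moment, N m; "width": finger opening in m.
Only numpy, scipy, OpenCV 4.12 (cv2) and the standard library are available. Lean on these libraries where they do the work, as an engineer would, in place of code of your own. Each camera call takes 0.05 s, during which the arm holds its last target.

## Working session

There is one attempt and no reset: what is moved stays moved. The work goes in short steps, Python scripts to look and compute and a shell command to move; the robot and the scene stay as the last step left them, time stands still between calls to the robot, and variables do not carry over. Pictures are saved under pics/ and viewed, and the job is handed in when it is done.

```bash
mkdir -p pics; ls
cat > h.py <<'E'
import numpy as np, cv2, json
from bench import monitor, viewer, env
def cam(n):
    p=viewer.camera_params(n); f=192/np.tan(np.radians(p["fov_y"])/2)
    K=np.array([[f,0,p["cx"]],[0,f,p["cy"]],[0,0,1.]]); return p,K,np.array(p["distortion"],float)
def quatR(q):
    from scipy.spatial.transform import Rotation as R
    return R.from_quat([q[1],q[2],q[3],q[0]]).as_matrix()
def pose(n,s=None):
    # returns cam centre, R cam->world
    p,K,d=cam(n)
    if n=="wrist":
        s=s or monitor.sense(); T=np.eye(4);T[:3,:3]=quatR(s["eef_rot"]);T[:3,3]=s["ee_pos"]
        M=T@np.array(p["hand_eye"]); return M[:3,3],M[:3,:3],K,d
    R,_=cv2.Rodrigues(np.array(p["rvec"],float)); t=np.array(p["tvec"],float).ravel()
    return -R.T@t,R.T,K,d
def ray(n,uv,P=None):
    C,R,K,d=P or pose(n)
    u=cv2.undistortPoints(np.array([[uv]],float),K,d)[0,0]
    v=R@np.array([u[0],u[1],1]); return C,v/np.linalg.norm(v)
def onz(n,uv,z,P=None):
    C,v=ray(n,uv,P); return C+v*(z-C[2])/v[2]
def proj(n,X,P=None):
    C,R,K,d=P or pose(n)
    X=np.atleast_2d(X).astype(float); r,_=cv2.Rodrigues(R.T)
    return cv2.projectPoints(X,r,-R.T@C,K,d)[0][:,0]
def snap(n,name,P=False):
    s=monitor.sense(); im=viewer.get_image(n); cv2.imwrite(f"pics/{name}.png",cv2.cvtColor(im,cv2.COLOR_RGB2BGR))
    return im,pose(n,s)
E
python3 - <<'E'
from h import *
for n in ["scene","side","wrist"]:
    im,P=snap(n,n+"0"); print(n,P[0].round(3),P[1][:,2].round(3),cam(n)[2])
s=monitor.sense(); print({k:np.round(v,3) for k,v in s.items()}, env.tcp_to_grasp)
print(viewer.camera_params("wrist"))
E
```

```text
pics
scene [-0.129 -0.835  0.861] [ 0.528  0.627 -0.573] [-0.09503422  0.          0.          0.          0.        ]
side [0.619 0.922 0.888] [-0.026 -0.76  -0.649] [0.00050454 0.         0.         0.         0.        ]
wrist [0.135 0.614 0.374] [ 0.267 -0.091 -0.959] [-0.03304978  0.          0.          0.          0.        ]
{'time': np.float64(0.15), 'joint_positions': array([ 1.24 ,  0.354,  1.634, -0.   ,  1.155, -0.002]), 'joint_velocities': array([ 0.001, -0.002, -0.003, -0.001,  0.002,  0.001]), 'joint_torque': array([ 0.0000e+00, -6.0564e+01, -3.4234e+01, -0.0000e+00,  6.0000e-03,
       -0.0000e+00]), 'ee_pos': array([0.202, 0.591, 0.231]), 'eef_rot': array([-0.   ,  0.164,  0.987, -0.001]), 'wrist_force': array([ 0.965,  0.371, -0.108]), 'torque': array([0.009, 0.058, 0.015]), 'width': np.float64(0.085)} 0.0187
{'fov_y': 60.375527674533636, 'cx': 256.8354062595755, 'cy': 190.54495931656496, 'distortion': array([-0.03304978,  0.        ,  0.        ,  0.        ,  0.        ]), 'hand_eye': array([[ 5.20103872e-04, -9.59498334e-01, -2.81713822e-01,
         7.06347497e-02],
       [ 9.99999250e-01,  1.86621719e-04,  1.21059113e-03,
         2.25731617e-04],
       [-1.10898625e-03, -2.81714240e-01,  9.59497711e-01,
        -1.42938802e-01],
       [ 0.00000000e+00,  0.00000000e+00,  0.00000000e+00,
         1.00000000e+00]])}
```

View pics/scene0.png

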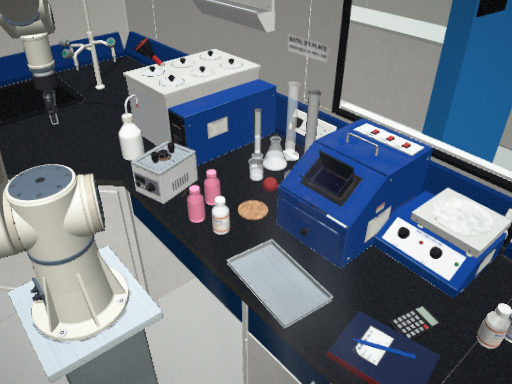

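View pics/side0.png

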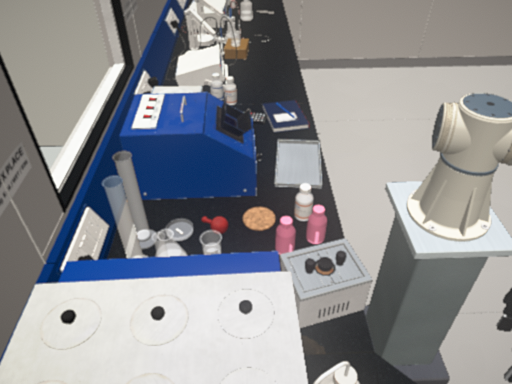

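View pics/wrist0.png

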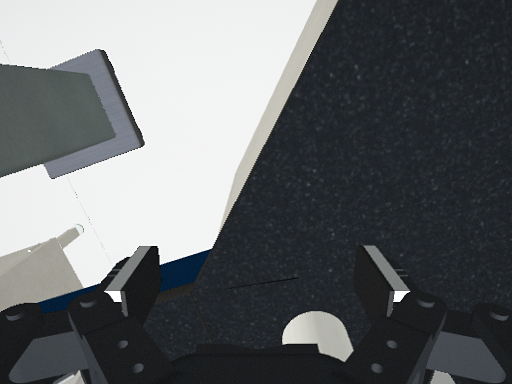

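The scene camera shows the warmer at about (163,168), the tray at (278,281), the cork mat at (253,210), the clear bottle at (220,215) and the pink ones at (196,205) and (211,188). In the side view the warmer is at (325,268), the mat at (259,218) and the bottle at (303,203). Next I'll enlarge the work area.

Run:
```python
import cv2
a=cv2.imread("pics/scene0.png")[130:330,110:340]; cv2.imwrite("pics/scene0z.png",cv2.resize(a,None,fx=3,fy=3,interpolation=cv2.INTER_CUBIC)[:, :])
b=cv2.imread("pics/side0.png")[130:325,190:390]; cv2.imwrite("pics/side0z.png",cv2.resize(b,None,fx=3,fy=3,interpolation=cv2.INTER_CUBIC))
```

```text
(no output)
```

View pics/scene0z.png

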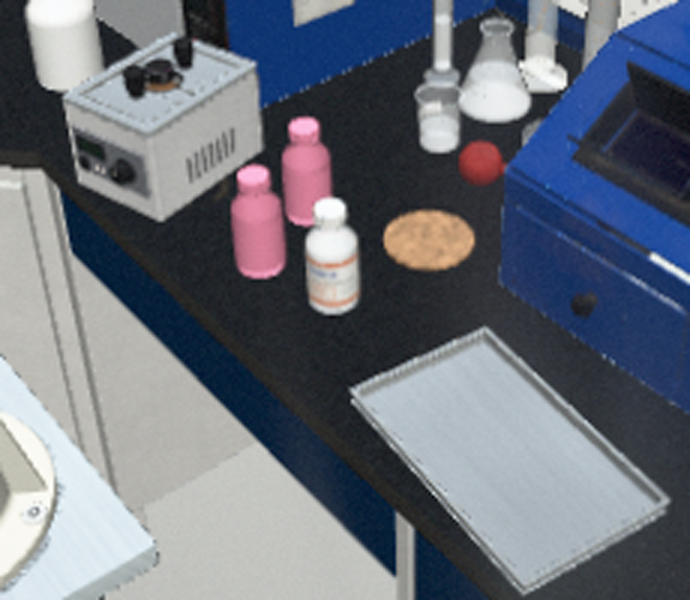

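View pics/side0z.png

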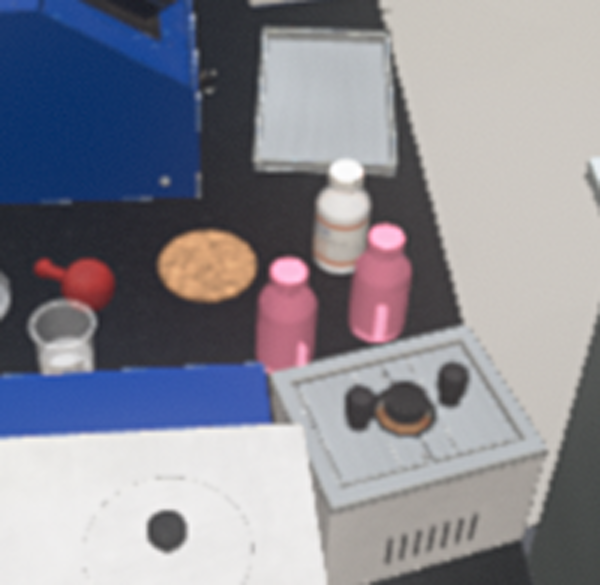

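Run:
```python
from h import *
Ps=pose("scene");Pd=pose("side")
S=lambda x,y:(x/3+110-1/3,y/3+130-1/3); D=lambda x,y:(x/3+190-1/3,y/3+130-1/3)
def tri(a,b):
    C1,v1=ray("scene",a,Ps);C2,v2=ray("side",b,Pd)
    A=np.c_[v1,-v2];t=np.linalg.lstsq(A,C2-C1,rcond=None)[0]
    p=C1+t[0]*v1;q=C2+t[1]*v2;return ((p+q)/2).round(4),np.linalg.norm(p-q).round(4)
for n,a,b in [("frontknob",(135,68),(454,371)),("rearknob",(183,40),(360,394)),("ambercap",(162,68),(409,394)),
 ("bufcap",(331,202),(347,164)),("pinkcapA",(254,172),(387,232)),("pinkcapB",(304,124),(290,265)),
 ("cornerF-y",(162,146),(467,333)),("corner+x-y",(258,60),(271,376)),("mat",(429,239),(207,265)),
 ("trayA",(352,392),(395,170)),("trayB",(486,330),(256,167)),("trayC",(667,500),(262,28)),("trayD",(526,588),(391,30))]:
    print(n,tri(S(*a),D(*b)))
for n,a in [("mat",(429,239))]: print(onz("scene",S(*a),.006,Ps),onz("side",D(207,265),.006,Pd))
print("knob by height 0.161",[onz("scene",S(*a),.16,Ps).round(3) for a in [(135,68),(183,40)]],[onz("side",D(*a),.16,Pd).round(3) for a in [(454,371),(360,394)]])
print("warmer corners z.129",[onz("side",D(*a),.129,Pd).round(3) for a in [(467,333),(271,376),(545,448),(331,502)]])
print("tray z .017 scene",[onz("scene",S(*a),.017,Ps).round(3) for a in [(352,392),(486,330),(667,500),(526,588)]])
print("tray z .017 side",[onz("side",D(*a),.017,Pd).round(3) for a in [(395,170),(256,167),(262,28),(391,30)]])
```

```text
frontknob (array([0.4093, 0.2922, 0.1587]), np.float64(0.0041))
rearknob (array([0.4841, 0.3124, 0.1584]), np.float64(0.002))
ambercap (array([0.4446, 0.2993, 0.1419]), np.float64(0.0058))
bufcap (array([ 0.4532, -0.0063,  0.1233]), np.float64(0.0031))
pinkcapA (array([0.4274, 0.0896, 0.1197]), np.float64(0.0024))
pinkcapB (array([0.5199, 0.13  , 0.1198]), np.float64(0.0012))
cornerF-y (array([0.3808, 0.2065, 0.1105]), np.float64(0.0142))
corner+x-y (array([0.5494, 0.2645, 0.128 ]), np.float64(0.0061))
mat (array([0.5904, 0.0055, 0.0023]), np.float64(0.0018))
trayA (array([ 0.3766, -0.1324,  0.009 ]), np.float64(0.0044))
trayB (array([ 0.5318, -0.1476,  0.0068]), np.float64(0.0063))
trayC (array([ 0.5028, -0.4145,  0.0145]), np.float64(0.0032))
trayD (array([ 0.3419, -0.4025,  0.0174]), np.float64(0.0053))
[0.58840994 0.00184443 0.006     ] [0.58980005 0.00993248 0.006     ]
knob by height 0.161 [array([0.41 , 0.289, 0.16 ]), array([0.484, 0.31 , 0.16 ])] [array([0.408, 0.294, 0.16 ]), array([0.484, 0.314, 0.16 ])]
warmer corners z.129 [array([0.38 , 0.227, 0.129]), array([0.547, 0.267, 0.129]), array([0.344, 0.346, 0.129]), array([0.512, 0.389, 0.129])]
tray z .017 scene [array([ 0.374, -0.139,  0.017]), array([ 0.527, -0.156,  0.017]), array([ 0.499, -0.416,  0.017]), array([ 0.345, -0.403,  0.017])]
tray z .017 side [array([ 0.377, -0.121,  0.017]), array([ 0.53 , -0.133,  0.017]), array([ 0.504, -0.412,  0.017]), array([ 0.34 , -0.401,  0.017])]
```

```bash
cat >> h.py <<'E'
def plan(x,y,z,yaw):
    """yaw: desired world direction (deg) of tool y (mod 180). Prints turn about tool z, then shift in tool axes AFTER the turn."""
    s=monitor.sense();R=quatR(s["eef_rot"]);p=np.array(s["ee_pos"])
    cur=np.degrees(np.arctan2(R[1,1],R[0,1])); d=(yaw-cur+90)%180-90
    from scipy.spatial.transform import Rotation as Ro
    a=np.radians(cur+d); ty=np.array([np.cos(a),np.sin(a),0]); tz=np.array([0,0,-1.]); tx=np.cross(ty,tz)
    Rn=np.c_[tx,ty,tz]; rv=np.degrees(Ro.from_matrix(R.T@Rn).as_rotvec())
    sh=Rn.T@(np.array([x,y,z])-p)
    print("t",round(float(s["time"]),2),"pos",p.round(4),"yaw",cur.round(2),"turn",rv.round(2),"shift",sh.round(4),"w",round(float(s["width"]),4),"F",np.round(s["wrist_force"],1),"q6",round(float(s["joint_positions"][5]),2))
E
python3 -c "
from h import *
print(onz('scene',(130,158),0),onz('scene',(133,98),.2), onz('scene',(52,125),.231))
plan(.43,.29,.34,103.7)"
```

```text
[0.43601414 0.57081736 0.        ] [0.52729576 0.65866983 0.2       ] [0.18065668 0.56728128 0.231     ]
t 0.15 pos [0.2017 0.5912 0.2307] yaw 71.16 turn [-6.000e-02 -2.000e-02 -3.254e+01] shift [-0.1505 -0.3467 -0.1093] w 0.0854 F [ 1.   0.4 -0.1] q6 -0.0
```

```bash
python3 -m jog '[[[0,0,-6.5],[0,0,-0.022],1],[[0,0,-6.5],[0,0,-0.022],1],[[0,0,-6.5],[0,0,-0.022],1],[[0,0,-6.5],[0,0,-0.022],1],[[0,0,-6.5],[0,0,-0.022],1],[[0,0,0],[0,0,0],1]]' 60
python3 -m jog '[[[0,0,0],[-0.015,-0.035,0],1],[[0,0,0],[-0.015,-0.035,0],1],[[0,0,0],[-0.015,-0.035,0],1],[[0,0,0],[-0.015,-0.035,0],1],[[0,0,0],[-0.015,-0.035,0],1],[[0,0,0],[-0.015,-0.035,0],1],[[0,0,0],[-0.015,-0.035,0],1],[[0,0,0],[-0.015,-0.035,0],1],[[0,0,0],[-0.015,-0.035,0],1],[[0,0,0],[-0.015,-0.035,0],1]]'
python3 -m jog '[[[0,0,0],[0,0,0],1],[[0,0,0],[0,0,0],1],[[0,0,0],[0,0,0],1]]'
python3 - <<'E'
from h import *
im,P=snap("wrist","w1"); plan(.43,.29,.34,103.7)
print(proj("wrist",[[.409,.292,.161],[.484,.312,.161],[.446,.302,.146]],P).round(0))
E
```

```text
time: 0.65
ee_pos: [0.2024, 0.5932, 0.346]
eef_rot: [0.001, -0.122, 0.992, 0.003]
wrist_force: [0.3, 0.4, 0.5]
width: 0.0849
time: 1.48
ee_pos: [0.4308, 0.2851, 0.3408]
eef_rot: [-0.0, -0.118, 0.993, -0.0]
wrist_force: [0.0, 1.2, 0.7]
width: 0.0856
time: 1.73
ee_pos: [0.43, 0.2868, 0.3408]
eef_rot: [-0.0, -0.118, 0.993, 0.0]
wrist_force: [-0.1, -0.3, 0.1]
width: 0.0852
t 1.78 pos [0.4297 0.2874 0.3409] yaw 103.64 turn [ 0.01 -0.04 -0.06] shift [-0.0009  0.0025  0.0009] w 0.0856 F [ 0.1 -0.5 -0.7] q6 -1.22
[[267. 148.]
 [268. 222.]
 [267. 182.]]
```

View pics/w1.png

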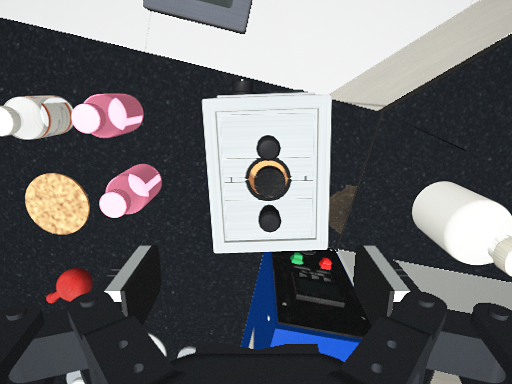

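The wrist view shows the warmer from above: front knob at (268,147), rear knob at (269,218), cap at (268,181). The mat is at (57,203) and the buffer bottle is on its left edge. I'll measure the knobs, housing corners and mat.

Run:
```python
from h import *
im=cv2.cvtColor(cv2.imread("pics/w1.png"),cv2.COLOR_BGR2RGB)
P=pose("wrist")
g=im.max(2)
# dark blobs inside lid
sub=(g<60).astype(np.uint8); sub[:120]=0;sub[240:]=0;sub[:,:225]=0;sub[:,315:]=0
n,l,st,c=cv2.connectedComponentsWithStats(sub)
for i in range(1,n):
    if st[i,4]>60: print("dark",st[i],c[i].round(1))
w=((im.min(2)>130)).astype(np.uint8); w[:90]=0;w[260:]=0;w[:,:195]=0;w[:,:][:,335:]=0
n,l,st,c=cv2.connectedComponentsWithStats(w)
i=1+np.argmax(st[1:,4]);cs,_=cv2.findContours((l==i).astype(np.uint8),0,2);k=max(cs,key=cv2.contourArea)
ap=cv2.approxPolyDP(cv2.convexHull(k),6,True)[:,0];print(ap.tolist())
for a in ap: print(onz("wrist",a.astype(float),.129,P).round(4))
for kx in [(268,147),(269,217)]: print("knob",onz("wrist",kx,.161,P).round(4))
print("cap",onz("wrist",(268,181),.146,P).round(4))
hsv=cv2.cvtColor(im,cv2.COLOR_RGB2HSV)
m=((hsv[...,0]>5)&(hsv[...,0]<22)&(hsv[...,1]>60)&(hsv[...,2]>120)).astype(np.uint8);m[:,110:]=0;m[:160]=0;m[250:]=0
cs,_=cv2.findContours(m,0,2);k=max(cs,key=cv2.contourArea);e=cv2.fitEllipse(cv2.convexHull(k));print("mat",e,onz("wrist",e[0],.006,P).round(4))
a=im[80:265,190:345];cv2.imwrite("pics/w1z.png",cv2.cvtColor(cv2.resize(a,None,fx=3.2,fy=3.2,interpolation=cv2.INTER_CUBIC),cv2.COLOR_RGB2BGR))
```

```text
dark [246 136  45  43 398] [268.2 154.5]
dark [246 166  45  35 899] [269.2 183.3]
dark [259 205  22  27 355] [269.3 218.1]
[[334, 90], [326, 249], [214, 252], [202, 99]]
[0.3383 0.3473 0.129 ]
[0.5132 0.3921 0.129 ]
[0.5483 0.2639 0.129 ]
[0.3795 0.2165 0.129 ]
knob [0.4073 0.2932 0.161 ]
knob [0.4782 0.3123 0.161 ]
cap [0.4445 0.3032 0.146 ]
mat ((56.72910690307617, 203.400634765625), (57.640113830566406, 67.94986724853516), 126.62403106689453) [0.5905 0.0085 0.006 ]
```

View pics/w1z.png

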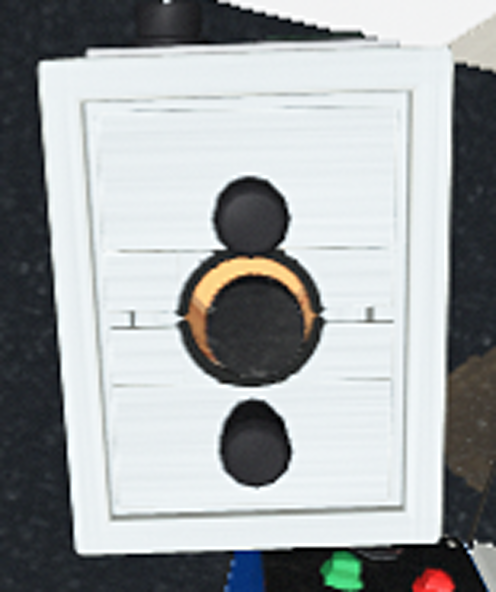

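Run:
```python
from h import *
P=pose("wrist"); f=lambda x,y:(190+x/3.2-.3,80+y/3.2-.3)
a=onz("wrist",f(252,214),.1435,P);b=onz("wrist",f(256,444),.1435,P);print(a.round(4),b.round(4),np.linalg.norm(a-b),np.degrees(np.arctan2(*(b-a)[[1,0]])),((a+b)/2).round(4))
# inner rim corners and seam
q=[onz("wrist",f(*c),.129,P)[:2] for c in [(84,101),(409,92),(404,507),(113,517)]]
q=np.array(q);print("rim inner",q.round(4),q.mean(0).round(4))
for i in range(4):
    d=q[(i+1)%4]-q[i];print(np.linalg.norm(d).round(4),np.degrees(np.arctan2(d[1],d[0])).round(2))
o=[onz("wrist",f(*c),.129,P)[:2] for c in [(40,62),(452,45),(440,545),(78,553)]];o=np.array(o);print("outer",o.round(4),o.mean(0).round(4))
for i in range(4):
    d=o[(i+1)%4]-o[i];print(np.linalg.norm(d).round(4),np.degrees(np.arctan2(d[1],d[0])).round(2))
```

```text
[0.4093 0.2948 0.1435] [0.486  0.3157 0.1435] 0.07953274679985757 15.232475331440744 [0.4477 0.3053 0.1435]
rim inner [[0.3883 0.2332]
 [0.3602 0.336 ]
 [0.5025 0.3765]
 [0.5315 0.2737]] [0.4456 0.3048]
0.1065 105.25
0.1479 15.9
0.1068 -74.23
0.1489 -164.21
outer [[0.3795 0.2168]
 [0.3426 0.3453]
 [0.5141 0.3939]
 [0.5489 0.2641]] [0.4463 0.305 ]
0.1337 105.99
0.1782 15.83
0.1343 -74.99
0.1759 -164.37
```

```bash
python3 -c "
from h import *
plan(.4088,.2947,.20,105.6)"
```

```text
t 1.78 pos [0.4297 0.2874 0.3409] yaw 103.64 turn [ 0.01 -0.04 -1.96] shift [0.0182 0.0127 0.1409] w 0.0856 F [ 0.1 -0.5 -0.7] q6 -1.22
```

```bash
python3 -m jog '[[[0,0,-1.96],[0.018,0.0125,0],1],[[0,0,0],[0,0,0.028],1],[[0,0,0],[0,0,0.028],1],[[0,0,0],[0,0,0.028],1],[[0,0,0],[0,0,0.028],1],[[0,0,0],[0,0,0.028],1],[[0,0,0],[0,0,0],1],[[0,0,0],[0,0,0],1]]'
python3 - <<'E'
from h import *
im,P=snap("wrist","w2"); plan(.4088,.2947,.131,105.6)
print(proj("wrist",[[.4088,.2947,.161],[.4088,.2947,.126]],P).round(0))
E
```

```text
time: 2.45
ee_pos: [0.4084, 0.2952, 0.2005]
eef_rot: [-0.001, -0.137, 0.991, -0.001]
wrist_force: [1.2, 0.1, -0.1]
width: 0.0855
t 2.5 pos [0.4095 0.2957 0.202 ] yaw 105.7 turn [ 0.   -0.01  0.1 ] shift [ 0.001  -0.0008  0.071 ] w 0.0853 F [0.6 0.7 0.6] q6 -1.22
[[256. 219.]
 [256. 201.]]
```

View pics/w2.png

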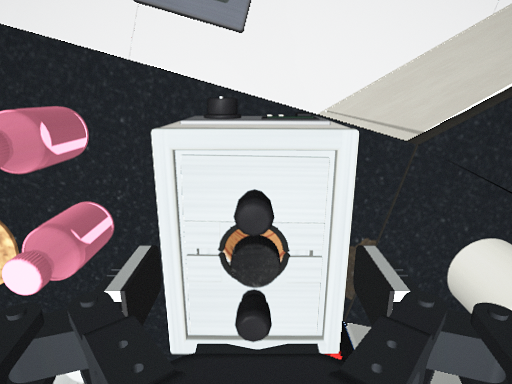

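The front knob spans rows 190–233 at column 255, where I predicted it. I'll descend and grip.

```bash
python3 -m jog '[[[0,0,0],[0,0,0.023],1],[[0,0,0],[0,0,0.023],1],[[0,0,0],[0,0,0.023],0.2],[[0,0,0],[0,0,0],-0.2],[[0,0,0],[0,0,0],-1],[[0,0,0],[0,0,0],-1],[[0,0,0],[0,0,0],-1],[[0,0,0],[0,0,0],-1]]' 70
python3 -m jog '[[[0,0,0],[0,0,0],-1],[[0,0,0],[0,0,0],-1],[[0,0,0],[0,0,0],-1]]'
python3 - <<'E'
from h import *
im,P=snap("wrist","w3"); plan(.4088,.2947,.131,105.6)
E
```

```text
time: 3.17
ee_pos: [0.411, 0.2957, 0.1347]
eef_rot: [0.002, -0.136, 0.991, 0.001]
wrist_force: [-2.3, 0.6, 7.4]
width: 0.022
time: 3.42
ee_pos: [0.411, 0.2957, 0.1347]
eef_rot: [0.002, -0.136, 0.991, 0.001]
wrist_force: [-2.3, -0.5, 7.9]
width: 0.0219
t 3.47 pos [0.411  0.2957 0.1347] yaw 105.62 turn [0.07 0.19 0.02] shift [ 0.0024 -0.0004  0.0037] w 0.0221 F [-0.2  0.7  8.5] q6 -1.22
```

View pics/w3.png

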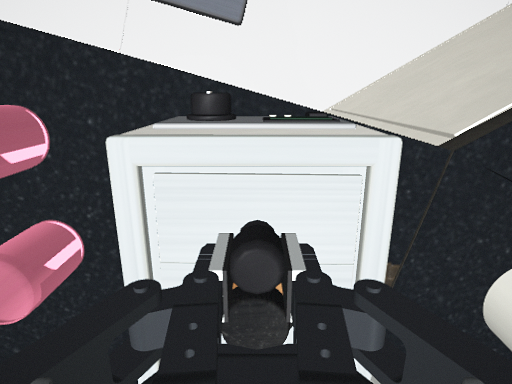

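Gripped at 22 mm. The knob sits between the pads at (258,265). Next I'll lift a little and check.

```bash
python3 -m jog '[[[0,0,0],[0,0,-0.01],-1],[[0,0,0],[0,0,-0.02],-1],[[0,0,0],[0,0,-0.03],-1],[[0,0,0],[0,0,-0.035],-1],[[0,0,0],[0,0,-0.025],-1],[[0,0,0],[0,0,0],-1],[[0,0,0],[0,0,0],-1]]'
python3 - <<'E'
from h import *
im,P=snap("wrist","w4");im,P=snap("side","s4"); plan(.4088,.2947,.131,105.6)
b=im[170:330,250:400]; cv2.imwrite("pics/s4.png",cv2.cvtColor(cv2.resize(b,None,fx=3,fy=3),cv2.COLOR_RGB2BGR))
E
```

```text
time: 4.05
ee_pos: [0.4106, 0.2953, 0.2547]
eef_rot: [0.002, -0.136, 0.991, 0.001]
wrist_force: [0.2, 0.7, -2.5]
width: 0.0219
t 4.15 pos [0.4093 0.2944 0.252 ] yaw 105.62 turn [-0.01 -0.04  0.02] shift [0.0003 0.0004 0.121 ] w 0.0219 F [ 0.5  0.3 -3.2] q6 -1.22
```

View pics/w4.png

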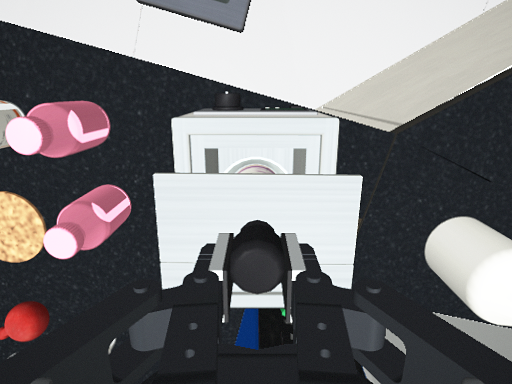

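View pics/s4.png

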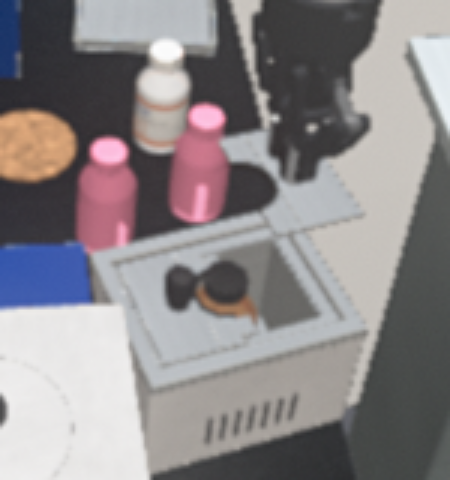

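The front half is off and level, and the tongues show at (211,160) and (299,160). I'll carry it to the tray.

```bash
python3 -m jog '[[[0,0,4.4],[0,0,0],-1],[[0,0,4.4],[0,0,0],-1],[[0,0,4.4],[0,0,0],-1],[[0,0,4.4],[0,0,0],-1],[[0,0,4.3],[0,0,0],-1],[[0,0,0],[0,0,0],-1]]'
python3 -c "
from h import *
plan(.430,-.334,.252,83.7)"
```

```text
time: 4.65
ee_pos: [0.4089, 0.2942, 0.2507]
eef_rot: [-0.001, 0.056, 0.998, -0.001]
wrist_force: [-0.2, 1.1, -2.2]
width: 0.0219
t 4.65 pos [0.4089 0.2942 0.2507] yaw 83.53 turn [-0.12 -0.13 -0.17] shift [-0.0899 -0.622  -0.0013] w 0.0219 F [-0.2  1.1 -2.2] q6 -0.84
```

```bash
python3 -m jog '[[[0,0,0],[-0.004,-0.031,0],-1],[[0,0,0],[-0.0045,-0.031,0],-1],[[0,0,0],[-0.0045,-0.031,0],-1],[[0,0,0],[-0.0045,-0.031,0],-1],[[0,0,0],[-0.0045,-0.031,0],-1],[[0,0,0],[-0.0045,-0.031,0],-1],[[0,0,0],[-0.0045,-0.031,0],-1],[[0,0,0],[-0.0045,-0.031,0],-1],[[0,0,0],[-0.0045,-0.031,0],-1],[[0,0,0],[-0.0045,-0.031,0],-1]]'
python3 -m jog '[[[0,0,0],[-0.0045,-0.031,0],-1],[[0,0,0],[-0.0045,-0.031,0],-1],[[0,0,0],[-0.0045,-0.031,0],-1],[[0,0,0],[-0.0045,-0.031,0],-1],[[0,0,0],[-0.0045,-0.031,0],-1],[[0,0,0],[-0.0045,-0.031,0],-1],[[0,0,0],[-0.0045,-0.031,0],-1],[[0,0,0],[-0.0045,-0.031,0],-1],[[0,0,0],[-0.0045,-0.031,0],-1],[[0,0,0],[-0.0045,-0.031,0],-1]]'
python3 -m jog '[[[0,0,0],[0,0,0],-1],[[0,0,0],[0,0,0],-1]]'
python3 - <<'E'
from h import *
plan(.430,-.334,.16,83.7);im,P=snap("wrist","w5")
im,P=snap("scene","s5")
E
```

```text
time: 5.48
ee_pos: [0.4192, -0.0197, 0.2515]
eef_rot: [-0.001, 0.053, 0.999, 0.0]
wrist_force: [0.7, 0.0, -2.1]
width: 0.022
time: 6.32
ee_pos: [0.4301, -0.3325, 0.2511]
eef_rot: [-0.001, 0.053, 0.999, 0.001]
wrist_force: [0.4, -0.0, -2.8]
width: 0.0218
time: 6.48
ee_pos: [0.4302, -0.3322, 0.2509]
eef_rot: [-0.001, 0.055, 0.998, 0.001]
wrist_force: [0.3, 0.6, -2.6]
width: 0.0219
t 6.48 pos [ 0.4302 -0.3322  0.2509] yaw 83.71 turn [ 0.07 -0.12  0.01] shift [-0.     -0.0019  0.0909] w 0.0219 F [ 0.3  0.6 -2.6] q6 -2.12
```

View pics/w5.png

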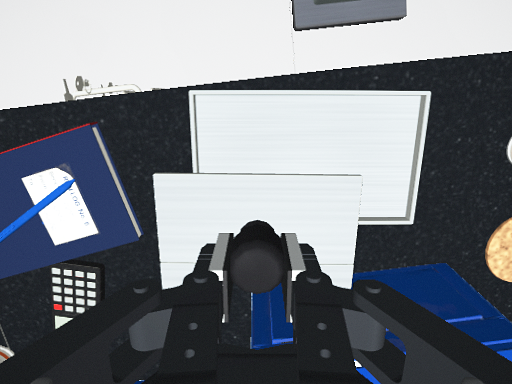

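View pics/s5.png

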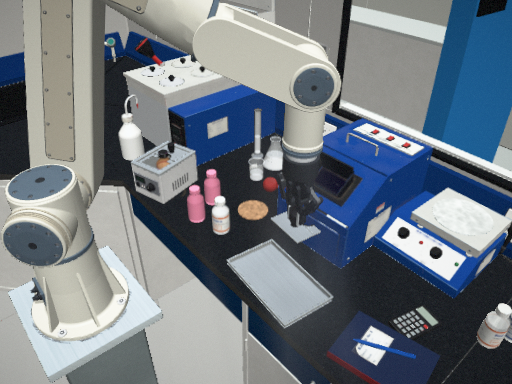

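Run:
```python
from h import *
P=pose("wrist")
for c in [(190,92),(431,92),(412,223)]: print(onz("wrist",c,.017,P).round(4))
c=np.array([.437,-.2727]);
def tray(yaw,c):
    a=np.radians(yaw);R=np.array([[np.cos(a),-np.sin(a)],[np.sin(a),np.cos(a)]]);return R
q=np.array([onz("wrist",c,.017,P)[:2] for c in [(190,92),(431,92),(412,223)]])
d=q[1]-q[0];e=q[2]-q[1];print(np.linalg.norm(d),np.degrees(np.arctan2(d[1],d[0])),np.linalg.norm(e),np.degrees(np.arctan2(e[1],e[0])),"centre",(q[0]+q[2])/2)
```

```text
[ 0.3497 -0.3948  0.017 ]
[ 0.3777 -0.1295  0.017 ]
[ 0.5324 -0.1476  0.017 ]
0.26674105810660753 83.98987519988741 0.1557570148704885 -6.648231313497851 centre [ 0.44105056 -0.27117569]
```

```bash
python3 -m jog '[[[0,0,0],[0,0,0.025],-1],[[0,0,0],[0,0,0.028],-1],[[0,0,0],[0,0,0.028],-1],[[0,0,0],[0,0,0.028],-1],[[0,0,0],[0,0,0.028],-1],[[0,0,0],[0,0,0.028],-1],[[0,0,0],[0,0,0.028],-1],[[0,0,0],[0,0,0.02],-1],[[0,0,0],[0,0,0.01],-1],[[0,0,0],[0,0,0.006],-1]]'
python3 -m jog '[[[0,0,0],[0,0,0.002],-1],[[0,0,0],[0,0,0.002],-1],[[0,0,0],[0,0,0],-1]]'
```

```text
time: 7.42
ee_pos: [0.4304, -0.3298, 0.0221]
eef_rot: [-0.001, 0.054, 0.999, 0.001]
wrist_force: [-0.2, 0.2, -2.3]
width: 0.022
time: 7.67
ee_pos: [0.4316, -0.3316, 0.0201]
eef_rot: [0.001, 0.055, 0.999, -0.0]
wrist_force: [-0.4, 1.2, -2.1]
width: 0.0219
```

```bash
python3 -m jog '[[[0,0,0],[0,0,0.002],-1],[[0,0,0],[0,0,0.002],-1],[[0,0,0],[0,0,0],-1]]';python3 -m jog '[[[0,0,0],[0,0,0.001],-1],[[0,0,0],[0,0,0.001],-1],[[0,0,0],[0,0,0],-1]]'
```

```text
time: 7.92
ee_pos: [0.4311, -0.3315, 0.0156]
eef_rot: [0.0, 0.055, 0.998, -0.0]
wrist_force: [0.2, 0.0, -2.2]
width: 0.0218
time: 8.17
ee_pos: [0.4311, -0.3315, 0.0147]
eef_rot: [0.0, 0.055, 0.998, -0.0]
wrist_force: [-4.5, 3.4, 16.1]
width: 0.022
```

```bash
python3 -m jog '[[[0,0,0],[0,0,-0.001],-1],[[0,0,0],[0,0,0],-1],[[0,0,0],[0,0,0],-1],[[0,0,0],[0,0,0],0.1],[[0,0,0],[0,0,0],0.1],[[0,0,0],[0,0,0],0.1],[[0,0,0],[0,0,0],0.1],[[0,0,0],[0,0,0],0.1]]'
python3 -c "
from h import *
plan(.430,-.334,.252,83.7)"
python3 -m jog '[[[0,0,0],[0,0,-0.015],0.3],[[0,0,0],[0,0,-0.025],1],[[0,0,0],[0,0,-0.03],1],[[0,0,0],[0,0,-0.03],1],[[0,0,0],[0,0,-0.03],1],[[0,0,0],[0,0,-0.03],1],[[0,0,0],[0,0,-0.03],1],[[0,0,0],[0,0,-0.025],1],[[0,0,0],[0,0,0],1],[[0,0,0],[0,0,0],1]]'
python3 - <<'E'
from h import *
im,P=snap("wrist","w6");plan(.430,-.334,.252,83.7)
E
```

```text
time: 8.83
ee_pos: [0.4309, -0.3313, 0.0142]
eef_rot: [-0.0, 0.055, 0.999, 0.0]
wrist_force: [-0.2, -0.0, 0.2]
width: 0.0474
t 8.83 pos [ 0.4309 -0.3313  0.0142] yaw 83.73 turn [ 0.   -0.01  0.03] shift [ 0.0006 -0.0028 -0.2378] w 0.0474 F [-0.2 -0.   0.2] q6 -2.12
time: 9.67
ee_pos: [0.4316, -0.3318, 0.2307]
eef_rot: [0.001, 0.055, 0.998, -0.001]
wrist_force: [-0.2, -0.1, -0.6]
width: 0.0852
t 9.72 pos [ 0.4308 -0.3313  0.2292] yaw 83.72 turn [-0.02  0.02  0.02] shift [ 0.0005 -0.0028 -0.0228] w 0.0853 F [ 0.1 -0.3 -0.8] q6 -2.12
```

View pics/w6.png

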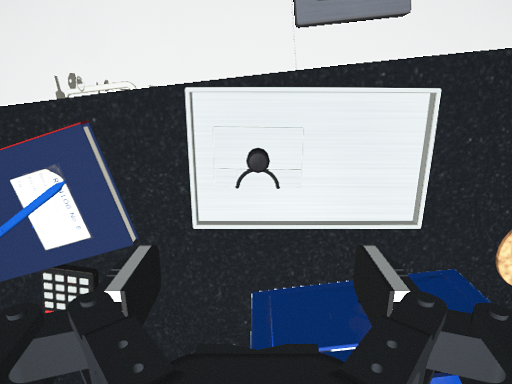

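The front half lies in the tray with its knob at (258,160) and its notch towards +x. Next, the rear half.

```bash
python3 -m jog '[[[0,0,0],[0.0025,0.031,-0.003],1],[[0,0,0],[0.0025,0.031,-0.003],1],[[0,0,0],[0.0025,0.031,-0.003],1],[[0,0,0],[0.0025,0.031,-0.003],1],[[0,0,0],[0.0025,0.031,-0.003],1],[[0,0,0],[0.0025,0.031,0],1],[[0,0,0],[0.0025,0.031,0],1],[[0,0,0],[0.0025,0.031,0],1],[[0,0,0],[0.0025,0.031,0],1],[[0,0,0],[0.0025,0.031,0],1]]'
python3 -m jog '[[[0,0,0],[0.0025,0.031,0],1],[[0,0,0],[0.0025,0.031,0],1],[[0,0,0],[0.0025,0.031,0],1],[[0,0,0],[0.0025,0.031,0],1],[[0,0,0],[0.0025,0.031,0],1],[[0,0,-4.4],[0.0025,0.031,0],1],[[0,0,-4.4],[0,0.031,0],1],[[0,0,-4.4],[0,0.031,0],1],[[0,0,-4.4],[0,0.031,0],1],[[0,0,-4.3],[0,0.031,0],1]]'
python3 -c "
from h import *
plan(.4847,.3156,.20,105.6)"
```

```text
time: 10.55
ee_pos: [0.4387, -0.0189, 0.2427]
eef_rot: [-0.001, 0.055, 0.998, -0.0]
wrist_force: [0.7, -1.5, 0.2]
width: 0.0854
time: 11.38
ee_pos: [0.4344, 0.2903, 0.2424]
eef_rot: [-0.001, -0.138, 0.99, -0.001]
wrist_force: [1.0, -0.4, 0.2]
width: 0.0854
t 11.38 pos [0.4344 0.2903 0.2424] yaw 105.84 turn [-0.05 -0.15  0.24] shift [-0.0553  0.0108  0.0424] w 0.0854 F [ 1.  -0.4  0.2] q6 -1.26
```

```bash
python3 -m jog '[[[0,0,0.2],[-0.027,0.005,0],1],[[0,0,0],[-0.027,0.005,0],1],[[0,0,0],[0,0,0.02],1],[[0,0,0],[0,0,0.02],1],[[0,0,0],[0,0,0],1],[[0,0,0],[0,0,0],1]]'
python3 - <<'E'
from h import *
im,P=snap("wrist","w7");plan(.4847,.3156,.133,105.6)
a=.1435
print(proj("wrist",[[.4847,.3156,.161],[.4847,.3156,.126]],P).round(0))
E
```

```text
time: 11.88
ee_pos: [0.4832, 0.3123, 0.202]
eef_rot: [-0.002, -0.134, 0.991, -0.001]
wrist_force: [0.3, -0.7, 0.2]
width: 0.0854
t 11.93 pos [0.484  0.3129 0.2035] yaw 105.42 turn [-0.04 -0.14 -0.18] shift [-0.0014  0.0024  0.0705] w 0.0853 F [0.8 0.4 0.2] q6 -1.27
[[262. 221.]
 [261. 203.]]
```

View pics/w7.png

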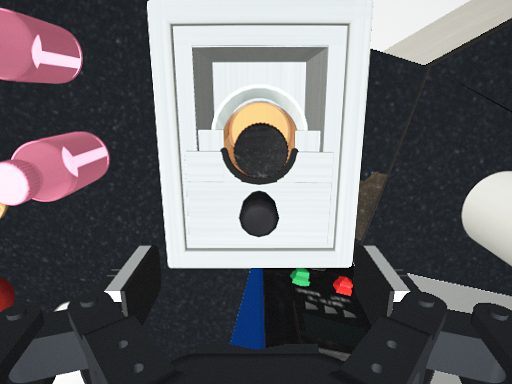

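The rear knob is centred at (259,214). I'll descend and grip.

```bash
python3 -m jog '[[[0,0,-0.2],[-0.002,0.001,0.023],1],[[0,0,0],[0,0,0.023],1],[[0,0,0],[0,0,0.023],0.2],[[0,0,0],[0,0,0],-0.2],[[0,0,0],[0,0,0],-1],[[0,0,0],[0,0,0],-1],[[0,0,0],[0,0,0],-1],[[0,0,0],[0,0,0],-1],[[0,0,0],[0,0,0],-1],[[0,0,0],[0,0,0],-1]]' 70
python3 -c "
from h import *
plan(.4847,.3156,.20,105.6)"
python3 -m jog '[[[0,0,0],[0,0,-0.01],-1],[[0,0,0],[0,0,-0.02],-1],[[0,0,0],[0,0,-0.03],-1],[[0,0,0],[0,0,-0.035],-1],[[0,0,0],[0,0,-0.025],-1],[[0,0,0],[0,0,0],-1],[[0,0,0],[0,0,0],-1]]'
python3 - <<'E'
from h import *
im,P=snap("wrist","w8"); plan(.444,-.211,.252,83.7)
E
```

```text
time: 12.77
ee_pos: [0.4874, 0.3155, 0.1376]
eef_rot: [0.001, -0.136, 0.991, 0.001]
wrist_force: [-0.9, -1.0, 6.8]
width: 0.0218
t 12.77 pos [0.4874 0.3155 0.1376] yaw 105.62 turn [0.06 0.18 0.02] shift [ 0.0025  0.0009 -0.0624] w 0.0218 F [-0.9 -1.   6.8] q6 -1.27
time: 13.35
ee_pos: [0.4871, 0.3153, 0.2579]
eef_rot: [0.002, -0.136, 0.991, 0.001]
wrist_force: [0.2, 0.4, -2.4]
width: 0.0217
t 13.4 pos [0.4862 0.3147 0.256 ] yaw 105.62 turn [ 0.03  0.06 21.92] shift [-0.0157 -0.5272  0.004 ] w 0.0214 F [ 0.  -0.8 -3.5] q6 -1.27
```

View pics/w8.png

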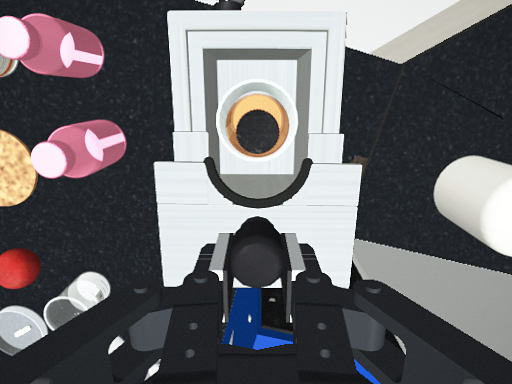

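```bash
python3 -m jog '[[[0,0,4.4],[0,0,0],-1],[[0,0,4.4],[0,0,0],-1],[[0,0,4.4],[0,0,0],-1],[[0,0,4.4],[0,0,0],-1],[[0,0,4.3],[0,0,0],-1],[[0,0,0],[-0.0016,-0.031,0],-1],[[0,0,0],[-0.0016,-0.031,0],-1],[[0,0,0],[-0.0016,-0.031,0],-1],[[0,0,0],[-0.0016,-0.031,0],-1],[[0,0,0],[-0.0016,-0.031,0],-1]]'
python3 -m jog '[[[0,0,0],[-0.0016,-0.031,0],-1],[[0,0,0],[-0.0016,-0.031,0],-1],[[0,0,0],[-0.0016,-0.031,0],-1],[[0,0,0],[-0.0016,-0.031,0],-1],[[0,0,0],[-0.0016,-0.031,0],-1],[[0,0,0],[-0.0016,-0.031,0],-1],[[0,0,0],[-0.0016,-0.031,0],-1],[[0,0,0],[-0.0016,-0.031,0],-1],[[0,0,0],[-0.0016,-0.031,0],-1],[[0,0,0],[-0.0016,-0.031,0],-1]]'
python3 -m jog '[[[0,0,0],[-0.0016,-0.031,0],-1],[[0,0,0],[-0.0016,-0.031,0],-1],[[0,0,0],[0,0,0],-1],[[0,0,0],[0,0,0],-1]]'
python3 - <<'E'
from h import *
plan(.455,-.210,.0175,83.7)
im,P=snap("wrist","w9")
E
```

```text
time: 14.23
ee_pos: [0.4758, 0.1582, 0.2536]
eef_rot: [-0.001, 0.055, 0.999, -0.001]
wrist_force: [1.3, -0.7, -2.1]
width: 0.0214
time: 15.07
ee_pos: [0.4578, -0.1512, 0.2539]
eef_rot: [-0.001, 0.055, 0.998, 0.0]
wrist_force: [0.1, -0.4, -1.6]
width: 0.0221
time: 15.4
ee_pos: [0.4544, -0.213, 0.2537]
eef_rot: [-0.001, 0.056, 0.998, 0.001]
wrist_force: [0.6, 1.2, -1.7]
width: 0.0221
t 15.4 pos [ 0.4544 -0.213   0.2537] yaw 83.56 turn [ 0.06 -0.17 -0.14] shift [-2.000e-04  3.000e-03  2.362e-01] w 0.0221 F [ 0.6  1.2 -1.7] q6 -1.9
```

View pics/w9.png

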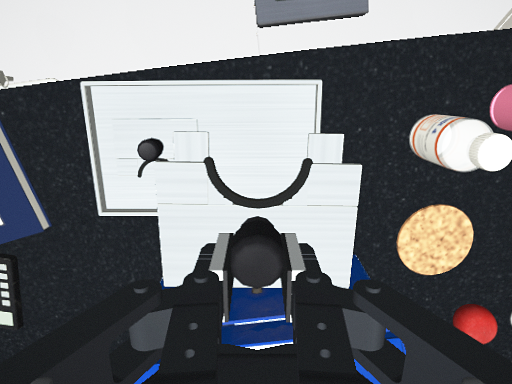

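```bash
python3 -m jog '[[[0,0,-0.15],[0,0.003,0.025],-1],[[0,0,0],[0,0,0.028],-1],[[0,0,0],[0,0,0.028],-1],[[0,0,0],[0,0,0.028],-1],[[0,0,0],[0,0,0.028],-1],[[0,0,0],[0,0,0.028],-1],[[0,0,0],[0,0,0.028],-1],[[0,0,0],[0,0,0.02],-1],[[0,0,0],[0,0,0.012],-1],[[0,0,0],[0,0,0],-1]]'
python3 -m jog '[[[0,0,0],[0,0,0.002],-1],[[0,0,0],[0,0,0.002],-1],[[0,0,0],[0,0,0],-1]]'
python3 -m jog '[[[0,0,0],[0,0,0.001],-1],[[0,0,0],[0,0,0.001],-1],[[0,0,0],[0,0,0],-1]]'
```

```text
time: 16.28
ee_pos: [0.4538, -0.2068, 0.0275]
eef_rot: [-0.003, 0.053, 0.999, 0.001]
wrist_force: [-0.4, 0.3, -1.0]
width: 0.0219
time: 16.53
ee_pos: [0.4566, -0.2089, 0.0269]
eef_rot: [0.001, 0.053, 0.999, -0.0]
wrist_force: [-0.7, -0.2, -2.3]
width: 0.022
time: 16.78
ee_pos: [0.4562, -0.2092, 0.0247]
eef_rot: [0.0, 0.053, 0.999, -0.0]
wrist_force: [-0.4, 0.0, -1.8]
width: 0.0216
```

```bash
python3 -m jog '[[[0,0,0],[0,0,0.001],-1],[[0,0,0],[0,0,0.001],-1],[[0,0,0],[0,0,0],-1]]'
python3 -m jog '[[[0,0,0],[0,0,0.001],-1],[[0,0,0],[0,0,0.001],-1],[[0,0,0],[0,0,0],-1]]'
```

```text
time: 17.03
ee_pos: [0.4559, -0.2091, 0.0222]
eef_rot: [-0.0, 0.054, 0.999, 0.0]
wrist_force: [-0.5, 0.8, -2.5]
width: 0.0217
time: 17.28
ee_pos: [0.4562, -0.2091, 0.0202]
eef_rot: [0.0, 0.053, 0.999, -0.0]
wrist_force: [-0.0, 0.8, -1.0]
width: 0.0219
```

```bash
python3 -m jog '[[[0,0,0],[0,0,0.001],-1],[[0,0,0],[0,0,0],-1],[[0,0,0],[0,0,0],-1]]'
```

```text
time: 17.53
ee_pos: [0.4566, -0.2092, 0.0196]
eef_rot: [0.001, 0.053, 0.999, -0.0]
wrist_force: [1.3, 1.3, 4.0]
width: 0.0217
```

```bash
python3 -m jog '[[[0,0,0],[0,0,0],-0.3],[[0,0,0],[0,0,0],0.1],[[0,0,0],[0,0,0],0.1],[[0,0,0],[0,0,0],0.1],[[0,0,0],[0,0,0],0.1]]'
python3 -c "
from h import *
plan(.430,-.334,.252,83.7)"
python3 -m jog '[[[0,0,0],[0,0,-0.015],0.3],[[0,0,0],[0,0,-0.025],1],[[0,0,0],[0,0,-0.03],1],[[0,0,0],[0,0,-0.03],1],[[0,0,0],[0,0,-0.03],1],[[0,0,0],[0,0,-0.03],1],[[0,0,0],[0,0,-0.03],1],[[0,0,0],[0,0,-0.025],1],[[0,0,0],[0,0,0],1],[[0,0,0],[0,0,0],1]]'
python3 - <<'E'
from h import *
im,P=snap("wrist","w10");plan(.446,.304,.252,105.6)
e=onz("wrist",(416,248),.006,P);print(e)
E
```

```text
time: 17.95
ee_pos: [0.4558, -0.209, 0.0192]
eef_rot: [-0.0, 0.053, 0.999, 0.0]
wrist_force: [-0.3, 0.5, -0.5]
width: 0.0468
t 17.95 pos [ 0.4558 -0.209   0.0192] yaw 83.87 turn [ 0.01 -0.02  0.17] shift [ 0.0119 -0.1271 -0.2328] w 0.0468 F [-0.3  0.5 -0.5] q6 -1.9
time: 18.78
ee_pos: [0.4567, -0.2094, 0.2356]
eef_rot: [0.001, 0.053, 0.999, -0.001]
wrist_force: [0.1, 0.5, 0.2]
width: 0.0854
t 18.83 pos [ 0.4558 -0.209   0.2342] yaw 83.87 turn [-1.000e-02  1.000e-02 -2.173e+01] shift [-0.1285  0.4967 -0.0178] w 0.0856 F [ 0.2  0.2 -0.8] q6 -1.9
[ 0.59184953 -0.02313572  0.006     ]
```

View pics/w10.png

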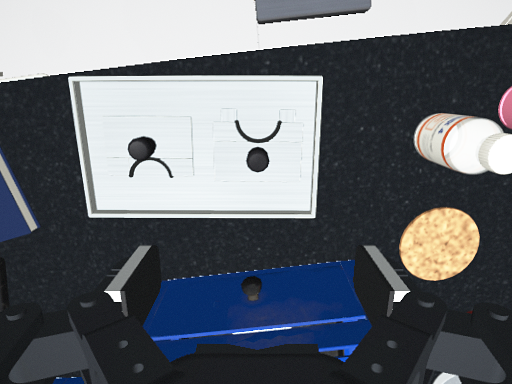

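Both halves lie flat in the tray, with knobs at (141,148) and (258,159). I'll measure the mat (440,243) and the buffer bottle again, then fetch the amber bottle.

```bash
python3 - <<'E'
from h import *
im=cv2.cvtColor(cv2.imread("pics/w10.png"),cv2.COLOR_BGR2RGB);P=pose("wrist")
hsv=cv2.cvtColor(im,cv2.COLOR_RGB2HSV)
m=((hsv[...,0]>5)&(hsv[...,0]<24)&(hsv[...,1]>50)&(hsv[...,2]>120)).astype(np.uint8);m[:,:390]=0;m[:200]=0;m[300:]=0
cs,_=cv2.findContours(m,0,2);k=max(cs,key=cv2.contourArea)
h=cv2.convexHull(k)[:,0].astype(float);pts=np.array([onz("wrist",a,.006,P)[:2] for a in h])
c,r=cv2.minEnclosingCircle(pts.astype(np.float32));print("mat",np.round(c,4),r)
A=np.c_[2*pts,np.ones(len(pts))];s=np.linalg.lstsq(A,(pts**2).sum(1),rcond=None)[0];print("fit",s[:2].round(4),np.sqrt(s[2]+s[0]**2+s[1]**2))
print("bufcap",onz("wrist",(494,153),.118,P).round(4))
E
python3 -m jog '[[[0,0,0],[-0.008,0.031,0],1],[[0,0,0],[-0.008,0.031,0],1],[[0,0,0],[-0.008,0.031,0],1],[[0,0,0],[-0.008,0.031,0],1],[[0,0,0],[-0.008,0.031,0],1],[[0,0,0],[-0.008,0.031,0],1],[[0,0,0],[-0.008,0.031,0],1],[[0,0,0],[-0.008,0.031,0],1],[[0,0,0],[-0.008,0.031,0],1],[[0,0,0],[-0.008,0.031,0],1]]'
python3 -m jog '[[[0,0,-4.4],[-0.008,0.031,0],1],[[0,0,-4.4],[-0.006,0.031,0],1],[[0,0,-4.4],[-0.008,0.031,0],1],[[0,0,-4.4],[0,0.031,0],1],[[0,0,-4.1],[0,0.031,0],1],[[0,0,0],[0,0,0],1]]'
python3 -c "
from h import *
plan(.4458,.305,.24,105.6)"
```

```text
mat [0.5882 0.0056] 0.05108713358640671
fit [0.5885 0.0057] 0.050230673517409
bufcap [ 0.4504 -0.0158  0.118 ]
time: 19.67
ee_pos: [0.5679, 0.0921, 0.2322]
eef_rot: [-0.002, 0.053, 0.999, -0.0]
wrist_force: [0.3, -0.0, 0.5]
width: 0.0853
time: 20.17
ee_pos: [0.5816, 0.2483, 0.2318]
eef_rot: [-0.002, -0.139, 0.99, 0.001]
wrist_force: [-0.4, -1.3, -0.1]
width: 0.0855
t 20.17 pos [0.5816 0.2483 0.2318] yaw 105.97 turn [ 0.09 -0.18  0.37] shift [ 0.1155  0.0911 -0.0082] w 0.0855 F [-0.4 -1.3 -0.1] q6 -1.45
```

```bash
python3 -m jog '[[[0,0,0.35],[0.029,0.023,-0.002],1],[[0,0,0],[0.029,0.023,-0.002],1],[[0,0,0],[0.029,0.023,-0.002],1],[[0,0,0],[0.029,0.022,-0.002],1],[[0,0,0],[0,0,0],1],[[0,0,0],[0,0,0],1]]'
python3 - <<'E'
from h import *
im,P=snap("wrist","w11");plan(.4458,.305,.2,105.6)
print(proj("wrist",[[.4458,.305,.146],[.4458,.305,.129]],P).round(1))
E
```

```text
time: 20.67
ee_pos: [0.4457, 0.3009, 0.2411]
eef_rot: [-0.001, -0.133, 0.991, -0.001]
wrist_force: [-0.2, 0.7, 0.5]
width: 0.0854
t 20.72 pos [0.447  0.3007 0.2413] yaw 105.27 turn [-0.05 -0.07 -0.33] shift [-0.0001  0.0045  0.0413] w 0.0855 F [1.  0.3 0.3] q6 -1.25
[[262.3 193.1]
 [262.  187. ]]
```

View pics/w11.png

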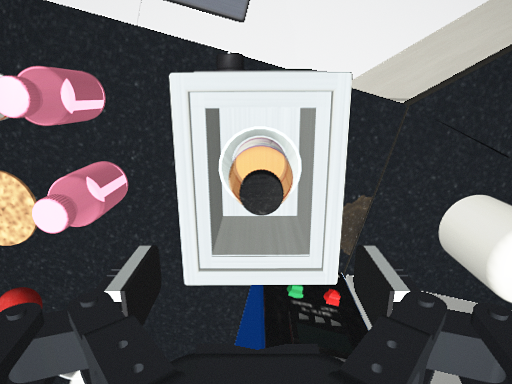

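The amber cap is centred at (262,192), and I predicted (262,193). Descending to grip the cap.

```bash
python3 -m jog '[[[0,0,-0.3],[0,0.0045,0.02],0.4],[[0,0,0],[0,0,0.022],0.4],[[0,0,0],[0,0,0.022],0.4],[[0,0,0],[0,0,0.02],0.4],[[0,0,0],[0,0,0.018],0.4],[[0,0,0],[0,0,0.01],0.4],[[0,0,0],[0,0,0],0.4],[[0,0,0],[0,0,0],0.4]]'
python3 - <<'E'
from h import *
im,P=snap("wrist","w12");plan(.4458,.305,.127,105.6)
E
```

```text
time: 21.38
ee_pos: [0.4468, 0.3048, 0.1298]
eef_rot: [-0.001, -0.135, 0.991, -0.0]
wrist_force: [-0.3, -0.6, 0.2]
width: 0.0593
t 21.43 pos [0.4471 0.3052 0.1306] yaw 105.47 turn [-0.    0.01 -0.13] shift [0.0013 0.0001 0.0036] w 0.0597 F [0.6 0.8 1.3] q6 -1.24
```

View pics/w12.png

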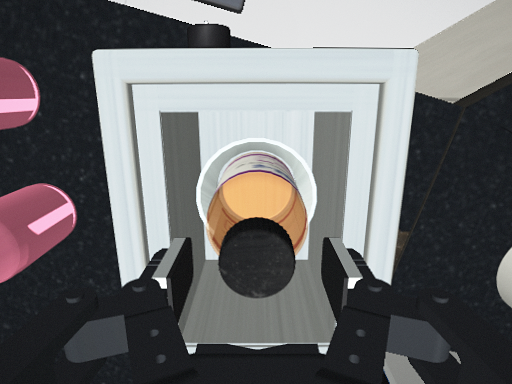

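```bash
python3 -m jog '[[[0,0,0],[0.001,0,0.003],0.4],[[0,0,0],[0,0,0],0],[[0,0,0],[0,0,0],-1],[[0,0,0],[0,0,0],-1],[[0,0,0],[0,0,0],-1],[[0,0,0],[0,0,0],-1],[[0,0,0],[0,0,0],-1],[[0,0,0],[0,0,0],-1]]' 60
python3 - <<'E'
from h import *
im,P=snap("wrist","w13");plan(.4458,.305,.127,105.6)
E
```

```text
time: 22.1
ee_pos: [0.4459, 0.3054, 0.1283]
eef_rot: [0.001, -0.135, 0.991, 0.0]
wrist_force: [-0.6, -1.4, 7.1]
width: 0.0321
t 22.15 pos [0.4459 0.3054 0.1283] yaw 105.53 turn [ 0.02  0.09 -0.07] shift [ 0.0002 -0.0004  0.0013] w 0.0316 F [ 0.  -1.2  5.9] q6 -1.24
```

View pics/w13.png

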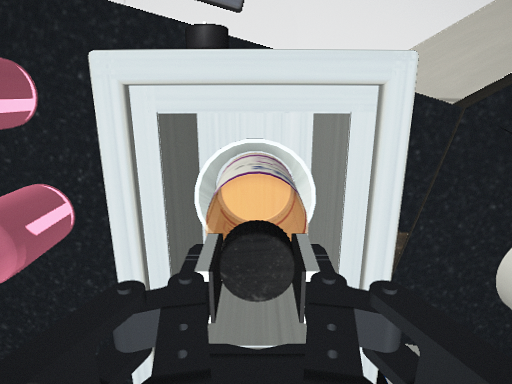

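```bash
python3 -m jog '[[[0,0,0],[0,0,-0.008],-1],[[0,0,0],[0,0,-0.015],-1],[[0,0,0],[0,0,-0.022],-1],[[0,0,0],[0,0,-0.025],-1],[[0,0,0],[0,0,-0.025],-1],[[0,0,0],[0,0,-0.025],-1],[[0,0,0],[0,0,-0.025],-1],[[0,0,0],[0,0,-0.02],-1],[[0,0,0],[0,0,0],-1],[[0,0,0],[0,0,0],-1]]'
python3 - <<'E'
from h import *
im,P=snap("side","s14");b=im[130:330,220:400]; cv2.imwrite("pics/s14.png",cv2.cvtColor(cv2.resize(b,None,fx=3,fy=3),cv2.COLOR_RGB2BGR))
plan(.5885,.0057,.29,105.6)
E
```

```text
time: 22.98
ee_pos: [0.4455, 0.3053, 0.2932]
eef_rot: [0.001, -0.135, 0.991, 0.001]
wrist_force: [-0.5, -0.7, -2.0]
width: 0.0318
t 23.03 pos [0.4449 0.3049 0.2919] yaw 105.53 turn [-0.   -0.02 -0.07] shift [-0.0579 -0.3268  0.0019] w 0.0321 F [-0.2  0.1 -3.3] q6 -1.24
```

View pics/s14.png

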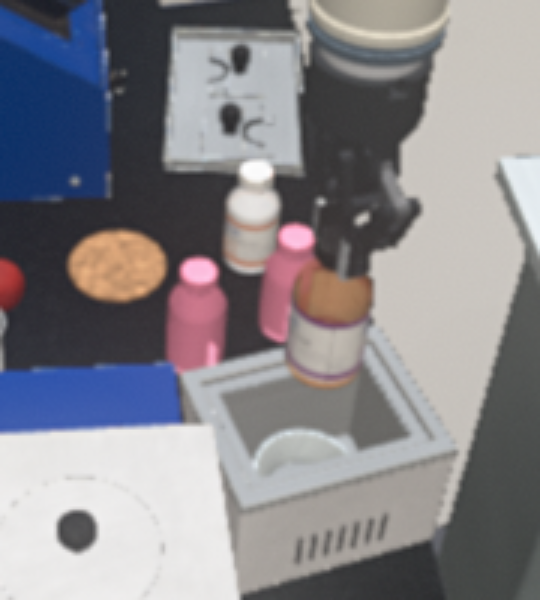

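```bash
python3 - <<'E'
from h import *
S=lambda x,y:(x/3+110-1/3,y/3+130-1/3)
print("blue base corner",onz("scene",S(500,285),0).round(3))
D=lambda x,y:(x/3+190-1/3,y/3+130-1/3)
print("blue side base",onz("side",D(197,197),0).round(3),onz("side",D(0,205),0).round(3),"bulb",onz("side",D(88,285),.026).round(3),"beaker",onz("side",D(62,320),.071).round(3))
E
python3 -m jog '[[[0,0,0],[-0.0041,-0.0233,0],-1],[[0,0,0],[-0.0041,-0.0233,0],-1],[[0,0,0],[-0.0041,-0.0233,0],-1],[[0,0,0],[-0.0041,-0.0233,0],-1],[[0,0,0],[-0.0041,-0.0233,0],-1],[[0,0,0],[-0.0041,-0.0233,0],-1],[[0,0,0],[-0.0041,-0.0233,0],-1],[[0,0,0],[-0.0041,-0.0233,0],-1],[[0,0,0],[-0.0041,-0.0233,0],-1],[[0,0,0],[-0.0041,-0.0233,0],-1]]'
python3 -m jog '[[[0,0,0],[-0.0041,-0.0233,0],-1],[[0,0,0],[-0.0041,-0.0233,0],-1],[[0,0,0],[-0.0041,-0.0233,0],-1],[[0,0,0],[-0.0041,-0.0233,0],-1],[[0,0,0],[0,0,0],-1],[[0,0,0],[0,0,0],-1]]'
python3 - <<'E'
from h import *
im,P=snap("wrist","w15");plan(.589,.006,.1143,105.6)
im,P=snap("scene","s15");print(proj("scene",[[.589,.006,.006]]))
E
```

```text
blue base corner [ 0.599 -0.1    0.   ]
blue side base [ 0.597 -0.104  0.   ] [ 0.812 -0.099  0.   ] bulb [0.709 0.054 0.026] beaker [0.726 0.144 0.071]
time: 23.87
ee_pos: [0.5465, 0.0903, 0.2902]
eef_rot: [-0.002, -0.135, 0.991, -0.0]
wrist_force: [0.1, -0.3, -2.1]
width: 0.0316
time: 24.37
ee_pos: [0.5872, 0.0053, 0.2902]
eef_rot: [-0.002, -0.134, 0.991, 0.0]
wrist_force: [0.3, -0.4, -2.0]
width: 0.0316
t 24.42 pos [0.587  0.0061 0.2904] yaw 105.46 turn [ 0.07 -0.18 -0.14] shift [-0.0019 -0.0006  0.1761] w 0.0318 F [-0.2  0.1 -2.7] q6 -1.83
[[251.98103485 208.66631745]]
```

View pics/w15.png

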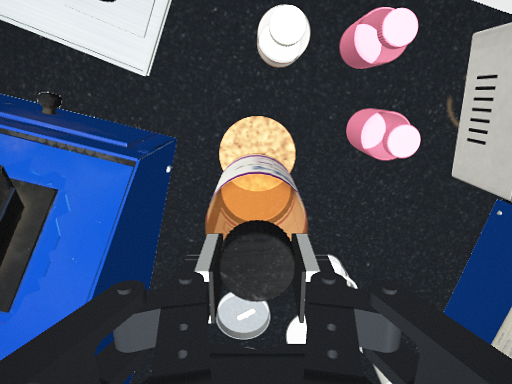

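View pics/s15.png

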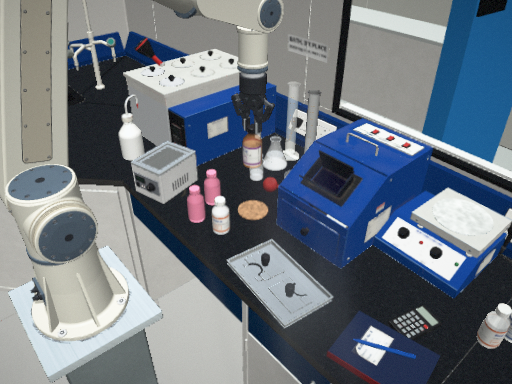

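```bash
python3 -m jog '[[[0,0,0],[-0.0015,-0.0005,0.015],-1],[[0,0,0],[0,0,0.025],-1],[[0,0,0],[0,0,0.025],-1],[[0,0,0],[0,0,0.025],-1],[[0,0,0],[0,0,0.025],-1],[[0,0,0],[0,0,0.025],-1],[[0,0,0],[0,0,0.015],-1],[[0,0,0],[0,0,0.01],-1],[[0,0,0],[0,0,0.005],-1],[[0,0,0],[0,0,0],-1]]'
python3 -m jog '[[[0,0,0],[0,0,0.002],-1],[[0,0,0],[0,0,0],-1],[[0,0,0],[0,0,0],-1]]'
```

```text
time: 25.3
ee_pos: [0.5889, 0.0067, 0.1215]
eef_rot: [-0.001, -0.135, 0.991, 0.0]
wrist_force: [-0.8, -0.7, -1.9]
width: 0.0323
time: 25.55
ee_pos: [0.5901, 0.0062, 0.1212]
eef_rot: [0.001, -0.135, 0.991, -0.0]
wrist_force: [0.6, -0.8, -2.4]
width: 0.0319
```

Run:
```python
from h import *
im,P=snap("wrist","w16");plan(.589,.006,.1143,105.6)
im,P=snap("side","s16");b=im[130:290,180:340]; cv2.imwrite("pics/s16.png",cv2.cvtColor(cv2.resize(b,None,fx=3,fy=3),cv2.COLOR_RGB2BGR))
```

```text
t 25.6 pos [0.5901 0.0061 0.1212] yaw 105.52 turn [-0.02  0.08 -0.08] shift [0.0011 0.0002 0.0069] w 0.0317 F [ 0.1  0.6 -2.4] q6 -1.83
```

View pics/s16.png

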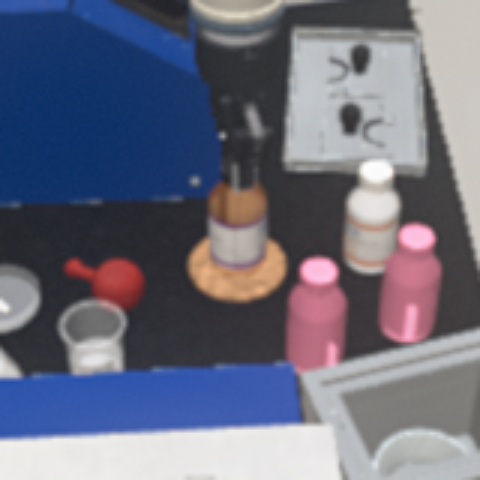

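View pics/w16.png

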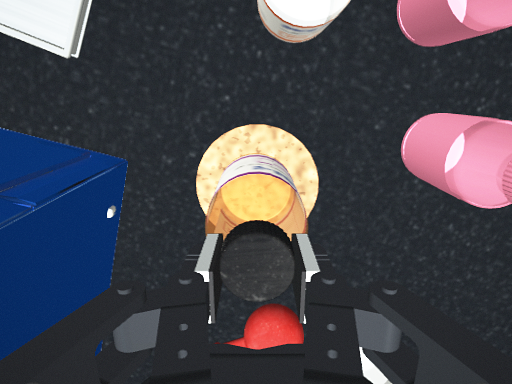

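The amber bottle hangs just above the mat, in the mat's middle in both views (mat columns 196–319, tool at 257). I'll lower it and release.

```bash
python3 - <<'E'
from h import *
R=quatR(monitor.sense()["eef_rot"]);P=pose("wrist")
c=np.array([.589,.006,.006]);print("mat edge pred",proj("wrist",[c+.05*R[:,0],c+.05*R[:,1],c-.05*R[:,1]],P).round(1))
E
python3 -m jog '[[[0,0,0],[0,0,0.002],-1],[[0,0,0],[0,0,0.002],-1],[[0,0,0],[0,0,0.001],-1],[[0,0,0],[0,0,0],-1],[[0,0,0],[0,0,0],-1]]'
python3 -m jog '[[[0,0,0],[0,0,0.001],-1],[[0,0,0],[0,0,0],-1],[[0,0,0],[0,0,0],-1]]'
```

```text
mat edge pred [[257.3 120.1]
 [318.9 183. ]
 [195.5 182.9]]
time: 26.07
ee_pos: [0.5894, 0.0061, 0.1151]
eef_rot: [-0.0, -0.135, 0.991, 0.0]
wrist_force: [0.6, -0.4, -1.4]
width: 0.0318
time: 26.32
ee_pos: [0.5897, 0.006, 0.1144]
eef_rot: [0.0, -0.135, 0.991, -0.0]
wrist_force: [-1.0, -1.0, -2.1]
width: 0.032
```

```bash
python3 -m jog '[[[0,0,0],[0,0,0.001],-1],[[0,0,0],[0,0,0],-1],[[0,0,0],[0,0,0],-1]]';  python3 -m jog '[[[0,0,0],[0,0,0.001],-1],[[0,0,0],[0,0,0],-1],[[0,0,0],[0,0,0],-1]]'
```

```text
time: 26.57
ee_pos: [0.5903, 0.006, 0.1142]
eef_rot: [0.001, -0.135, 0.991, -0.0]
wrist_force: [-1.6, -1.5, 6.4]
width: 0.0317
time: 26.82
ee_pos: [0.5908, 0.006, 0.1142]
eef_rot: [0.001, -0.135, 0.991, -0.0]
wrist_force: [-4.0, -0.4, 14.4]
width: 0.0315
```

Contact at TCP 0.1142 m, where I expected it. Releasing and rising.

```bash
python3 -m jog '[[[0,0,0],[0,0,-0.001],-1],[[0,0,0],[0,0,0],-1],[[0,0,0],[0,0,0],-0.2],[[0,0,0],[0,0,0],0.2],[[0,0,0],[0,0,0],0.4],[[0,0,0],[0,0,0],0.4],[[0,0,0],[0,0,0],0.4]]'
python3 -m jog '[[[0,0,0],[0,0,-0.02],0.4],[[0,0,0],[0,0,-0.025],0.4],[[0,0,0],[0,0,-0.03],0.4],[[0,0,0],[0,0,-0.03],0.4],[[0,0,0],[0,0,-0.03],0.4],[[0,0,0],[0,0,0],0.4],[[0,0,0],[0,0,0],0.4]]'
python3 - <<'E'
from h import *
im,P=snap("wrist","w17");plan(.452,-.011,.24,105.6)
im,P=snap("scene","s17")
E
```

```text
time: 27.4
ee_pos: [0.5894, 0.0061, 0.1131]
eef_rot: [-0.0, -0.135, 0.991, 0.0]
wrist_force: [-1.6, 0.2, -0.4]
width: 0.0595
time: 27.98
ee_pos: [0.5906, 0.0061, 0.2501]
eef_rot: [0.002, -0.135, 0.991, -0.0]
wrist_force: [0.3, 0.3, -0.7]
width: 0.06
t 28.03 pos [0.5895 0.0061 0.2484] yaw 105.52 turn [-0.01  0.04 -0.08] shift [0.1371 0.0205 0.0084] w 0.0598 F [-0.2  0.3 -0.7] q6 -1.83
```

View pics/w17.png

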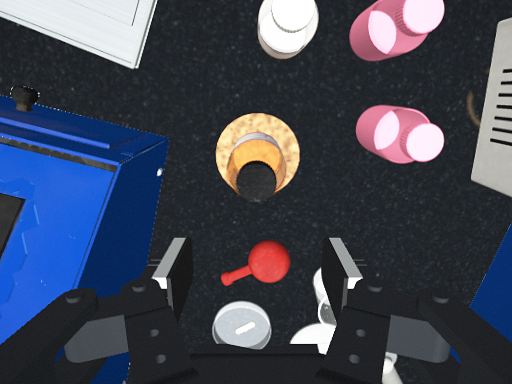

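Run:
```python
from h import *
P=pose("wrist")
print("ambercap",onz("wrist",(257,181),.132,P).round(4))
pts=np.array([onz("wrist",a,.006,P)[:2] for a in [(258,113),(216,155),(300,155),(229,124),(287,124),(222,178),(292,179)]])
A=np.c_[2*pts,np.ones(len(pts))];s=np.linalg.lstsq(A,(pts**2).sum(1),rcond=None)[0];print("mat",s[:2].round(4),np.sqrt(s[2]+s[0]**2+s[1]**2))
print("bufcap",onz("wrist",(292.5,13),.118,P).round(4))
```

```text
ambercap [0.5862 0.0054 0.132 ]
mat [0.5886 0.0073] 0.04984325607065006
bufcap [ 0.4571 -0.0029  0.118 ]
```

```bash
python3 -m jog '[[[0,0,0],[0.027,0.0045,0],0.4],[[0,0,0],[0.027,0.0045,0],0.4],[[0,0,0],[0.027,0.0045,0],0.4],[[0,0,0],[0.027,0.0045,0],0.4],[[0,0,0],[0.027,0.0045,0],0.4],[[0,0,0],[0,0,0.02],0.4],[[0,0,0],[0,0,0],0.4],[[0,0,0],[0,0,0],0.4]]'
python3 - <<'E'
from h import *
im,P=snap("wrist","w18");plan(.454,-.008,.106,105.6)
print(proj("wrist",[[.454,-.008,.118]],P))
g=((im.min(2)>150)&(im.max(2).astype(int)-im.min(2)<25)).astype(np.uint8)
n,l,st,c=cv2.connectedComponentsWithStats(g)
for i in range(1,n):
    if st[i,4]>300: print(st[i],c[i].round(1))
E
```

```text
time: 28.75
ee_pos: [0.4524, -0.0083, 0.227]
eef_rot: [-0.002, -0.135, 0.991, 0.0]
wrist_force: [-0.4, 0.4, -0.0]
width: 0.0598
t 28.8 pos [ 0.4535 -0.0083  0.2278] yaw 105.52 turn [ 0.03 -0.09 -0.08] shift [-0.0006  0.0002  0.1218] w 0.0597 F [-0.6  1.   1.1] q6 -1.86
[[256.69851104 188.7041914 ]]
[    0     0   161   198 20420] [70.3 95.6]
[   81     0   431   130 23756] [380.   46.5]
[ 233  144   57   67 2858] [261.  176.8]
[340 153  30  33 602] [355.7 169.9]
[ 444  153   68  186 8488] [484.9 241. ]
[ 367  175   38   37 1073] [385.6 192.7]
[152 238  33  51 539] [167.3 262.3]
[329 238  34  51 572] [346.2 261.9]
[209 257  52  38 874] [234.4 271.1]
```

View pics/w18.png

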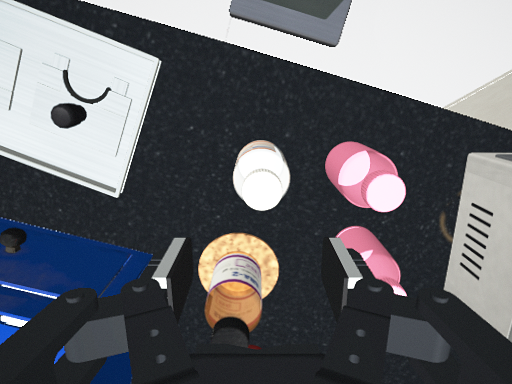

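The buffer cap is at (262,189), about 4 mm further along tool y than assumed. I'll correct, descend and grip.

```bash
python3 -m jog '[[[0,0,0],[0,0.004,0.02],0.4],[[0,0,0],[0,0,0.025],0.4],[[0,0,0],[0,0,0.025],0.4],[[0,0,0],[0,0,0.025],0.4],[[0,0,0],[0,0,0.015],0.4],[[0,0,0],[0,0,0.01],0.4],[[0,0,0],[0,0,0],0.4],[[0,0,0],[0,0,0],0.4]]'
python3 - <<'E'
from h import *
im,P=snap("wrist","w19");plan(.453,-.004,.101,105.6)
E
```

```text
time: 29.47
ee_pos: [0.4529, -0.0045, 0.1084]
eef_rot: [-0.0, -0.135, 0.991, 0.0]
wrist_force: [0.3, 0.3, 0.3]
width: 0.0598
t 29.52 pos [ 0.4533 -0.0045  0.109 ] yaw 105.52 turn [-0.01  0.04 -0.08] shift [0.0002 0.0005 0.008 ] w 0.0597 F [0.6 0.7 0.1] q6 -1.85
```

View pics/w19.png

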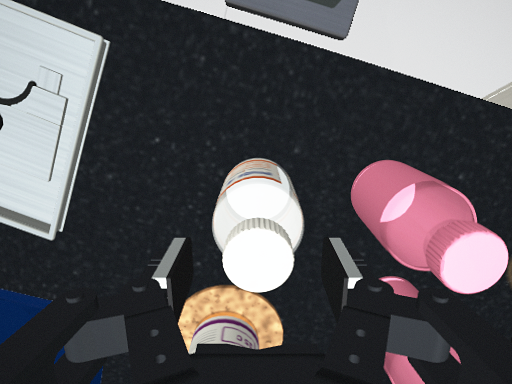

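```bash
python3 -m jog '[[[0,0,0],[0,0,0.004],0.4],[[0,0,0],[0,0,0.004],0.4],[[0,0,0],[0,0,0],0],[[0,0,0],[0,0,0],-1],[[0,0,0],[0,0,0],-1],[[0,0,0],[0,0,0],-1],[[0,0,0],[0,0,0],-1],[[0,0,0],[0,0,0],-1],[[0,0,0],[0,0,0],-1]]' 60
python3 -c "
from h import *
plan(.4458,.305,.101,105.6)"
python3 -m jog '[[[0,0,0],[0,0,-0.008],-1],[[0,0,0],[0,0,-0.015],-1],[[0,0,0],[0,0,-0.025],-1],[[0,0,0],[0,0,-0.03],-1],[[0,0,0],[0,0,-0.03],-1],[[0,0,0],[0,0,-0.03],-1],[[0,0,0],[0,0,-0.03],-1],[[0,0,0],[0,0,-0.02],-1],[[0,0,0],[0,0,0],-1],[[0,0,0],[0,0,0],-1]]'
python3 - <<'E'
from h import *
im,P=snap("wrist","w20");plan(.4458,.305,.285,105.6)
E
```

```text
time: 30.27
ee_pos: [0.4527, -0.0044, 0.1008]
eef_rot: [0.0, -0.135, 0.991, -0.0]
wrist_force: [-0.8, 0.4, 5.4]
width: 0.031
t 30.27 pos [ 0.4527 -0.0044  0.1008] yaw 105.52 turn [-0.01  0.05 -0.08] shift [-7.660e-02  2.999e-01 -2.000e-04] w 0.031 F [-0.8  0.4  5.4] q6 -1.85
time: 31.1
ee_pos: [0.4526, -0.0045, 0.2892]
eef_rot: [0.001, -0.135, 0.991, -0.0]
wrist_force: [0.4, 0.3, -2.9]
width: 0.0308
t 31.15 pos [ 0.4518 -0.0045  0.2879] yaw 105.52 turn [ 0.   -0.02 -0.08] shift [-0.0775  0.2997  0.0029] w 0.031 F [-1.2 -0.6 -3.4] q6 -1.85
```

View pics/w20.png

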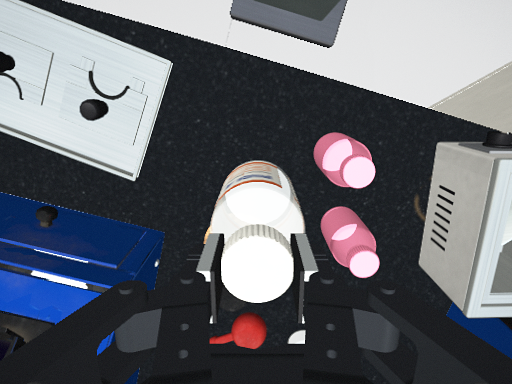

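```bash
python3 -m jog '[[[0,0,0],[-0.0065,0.025,0],-1],[[0,0,0],[-0.0065,0.025,0],-1],[[0,0,0],[-0.0065,0.025,0],-1],[[0,0,0],[-0.0065,0.025,0],-1],[[0,0,0],[-0.0065,0.025,0],-1],[[0,0,0],[-0.0065,0.025,0],-1],[[0,0,0],[-0.0065,0.025,0],-1],[[0,0,0],[-0.0065,0.025,0],-1],[[0,0,0],[-0.0065,0.025,0],-1],[[0,0,0],[-0.0065,0.025,0],-1]]'
python3 -m jog '[[[0,0,0],[-0.0065,0.025,0],-1],[[0,0,0],[-0.0065,0.025,0],-1],[[0,0,0],[0,0,0],-1],[[0,0,0],[0,0,0],-1],[[0,0,0],[0,0,0],-1]]'
python3 - <<'E'
from h import *
im,P=snap("wrist","w21");plan(.4458,.305,.121,105.6)
im,P=snap("side","s21");b=im[130:330,220:400]; cv2.imwrite("pics/s21.png",cv2.cvtColor(cv2.resize(b,None,fx=3,fy=3),cv2.COLOR_RGB2BGR))
E
```

```text
time: 31.98
ee_pos: [0.4468, 0.2545, 0.2861]
eef_rot: [-0.002, -0.135, 0.991, -0.001]
wrist_force: [0.9, -0.3, -2.4]
width: 0.0309
time: 32.4
ee_pos: [0.4464, 0.3046, 0.2866]
eef_rot: [-0.001, -0.135, 0.991, -0.001]
wrist_force: [-0.4, 0.0, -1.9]
width: 0.0308
t 32.45 pos [0.4467 0.3043 0.287 ] yaw 105.51 turn [-0.07 -0.13 -0.09] shift [0.0006 0.0009 0.166 ] w 0.031 F [-0.7 -0.3 -1.4] q6 -1.25
```

View pics/w21.png

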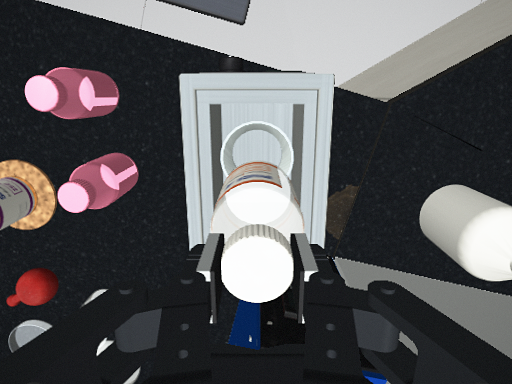

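View pics/s21.png

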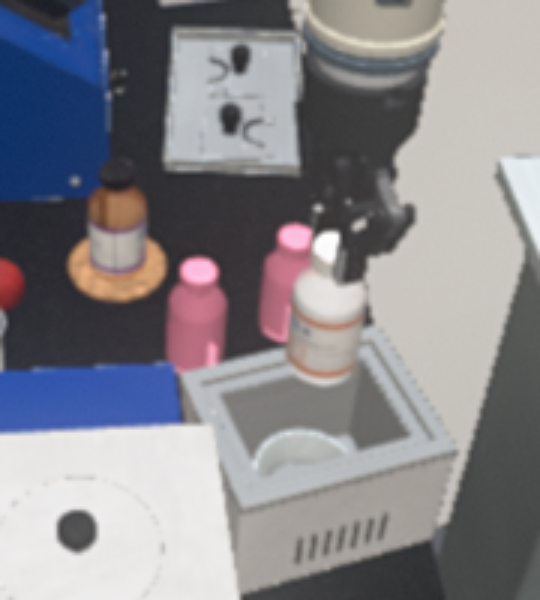

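The bottle is over the well. The seat ring at (257,155) and the cap at (257,263) share the same column. Lowering.

```bash
python3 -m jog '[[[0,0,0],[0.0005,0.0007,0.015],-1],[[0,0,0],[0,0,0.02],-1],[[0,0,0],[0,0,0.025],-1],[[0,0,0],[0,0,0.025],-1],[[0,0,0],[0,0,0.02],-1],[[0,0,0],[0,0,0.015],-1],[[0,0,0],[0,0,0],-1]]'
python3 -m jog '[[[0,0,0],[0,0,0.01],-1],[[0,0,0],[0,0,0.01],-1],[[0,0,0],[0,0,0.01],-1],[[0,0,0],[0,0,0.008],-1],[[0,0,0],[0,0,0],-1],[[0,0,0],[0,0,0],-1]]'
python3 -c "
from h import *
plan(.4458,.305,.121,105.6)"
```

```text
time: 33.08
ee_pos: [0.4449, 0.3037, 0.1653]
eef_rot: [-0.002, -0.134, 0.991, -0.001]
wrist_force: [-1.2, -0.5, -1.3]
width: 0.0306
time: 33.58
ee_pos: [0.4464, 0.3058, 0.1299]
eef_rot: [-0.0, -0.135, 0.991, -0.0]
wrist_force: [0.3, 0.1, -1.7]
width: 0.0306
t 33.58 pos [0.4464 0.3058 0.1299] yaw 105.52 turn [-0.02 -0.05 -0.08] shift [ 0.0008 -0.0006  0.0089] w 0.0306 F [ 0.3  0.1 -1.7] q6 -1.24
```

```bash
python3 -m jog '[[[0,0,0],[0,0,0.003],-1],[[0,0,0],[0,0,0.003],-1],[[0,0,0],[0,0,0.001],-1],[[0,0,0],[0,0,0],-1],[[0,0,0],[0,0,0],-1]]'
python3 -m jog '[[[0,0,0],[0,0,0.001],-1],[[0,0,0],[0,0,0],-1],[[0,0,0],[0,0,0],-1]]'
python3 -m jog '[[[0,0,0],[0,0,0.001],-1],[[0,0,0],[0,0,0],-1],[[0,0,0],[0,0,0],-1]]'
```

```text
time: 34.0
ee_pos: [0.4466, 0.306, 0.1233]
eef_rot: [0.0, -0.135, 0.991, 0.0]
wrist_force: [-0.7, -0.6, -2.4]
width: 0.0308
time: 34.25
ee_pos: [0.4466, 0.306, 0.1223]
eef_rot: [0.0, -0.135, 0.991, 0.0]
wrist_force: [-0.2, -0.5, -2.5]
width: 0.0308
time: 34.5
ee_pos: [0.4465, 0.3059, 0.1212]
eef_rot: [-0.0, -0.135, 0.991, -0.0]
wrist_force: [-0.7, -0.2, -2.2]
width: 0.0304
```

```bash
python3 -m jog '[[[0,0,0],[0,0,0.001],-1],[[0,0,0],[0,0,0],-1],[[0,0,0],[0,0,0],-1]]'
```

```text
time: 34.75
ee_pos: [0.4469, 0.3063, 0.1209]
eef_rot: [0.0, -0.135, 0.991, 0.0]
wrist_force: [-1.0, 0.2, 5.1]
width: 0.0304
```

Bottomed at TCP 0.1209, so the base is at 0.020. Release and rise.

```bash
python3 -m jog '[[[0,0,0],[0,0,0],-0.5],[[0,0,0],[0,0,0],0],[[0,0,0],[0,0,0],0.4],[[0,0,0],[0,0,0],0.4],[[0,0,0],[0,0,0],0.4]]'
python3 -m jog '[[[0,0,0],[0,0,-0.02],0.4],[[0,0,0],[0,0,-0.025],0.4],[[0,0,0],[0,0,-0.03],0.4],[[0,0,0],[0,0,-0.03],0.4],[[0,0,0],[0,0,-0.02],0.4],[[0,0,0],[0,0,0],0.4],[[0,0,0],[0,0,0],0.4]]'
python3 - <<'E'
from h import *
im,P=snap("wrist","w22");plan(.4558,-.209,.24,83.87)
print(proj("wrist",[[.4458,.305,.138]],P))
E
```

```text
time: 35.17
ee_pos: [0.4465, 0.3059, 0.1201]
eef_rot: [-0.0, -0.135, 0.991, -0.0]
wrist_force: [0.3, 0.4, 0.1]
width: 0.06
time: 35.75
ee_pos: [0.4471, 0.3063, 0.2463]
eef_rot: [0.001, -0.135, 0.991, 0.001]
wrist_force: [-0.6, -0.2, -1.3]
width: 0.0597
t 35.8 pos [0.4464 0.3058 0.245 ] yaw 105.52 turn [ 0.    0.   21.65] shift [-0.0643 -0.5109  0.005 ] w 0.0597 F [-0.1  0.   0. ] q6 -1.24
[[255.70086695 184.3234618 ]]
```

View pics/w22.png

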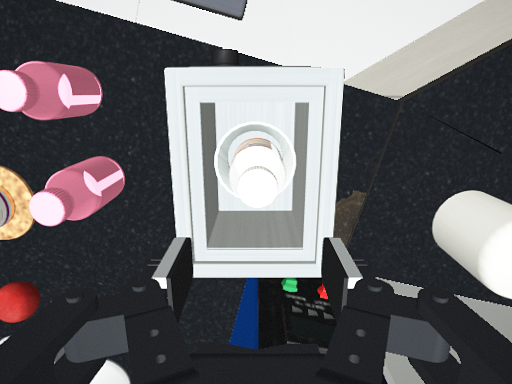

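The buffer bottle stands in the seat: cap at (258,186), expected (256,184). Next, the rear cover half from the tray.

```bash
python3 -m jog '[[[0,0,4.4],[0,0,0],0.4],[[0,0,4.4],[0,0,0],0.4],[[0,0,4.3],[0,0,0],0.4],[[0,0,4.3],[0,0,0],0.4],[[0,0,4.25],[0,0,0],0.4],[[0,0,0],[-0.0038,-0.03,0],0.4],[[0,0,0],[-0.0038,-0.03,0],0.4],[[0,0,0],[-0.0038,-0.03,0],0.4],[[0,0,0],[-0.0038,-0.03,0],0.4],[[0,0,0],[-0.0038,-0.03,0],0.4]]'
python3 -m jog '[[[0,0,0],[-0.0038,-0.03,0],0.4],[[0,0,0],[-0.0038,-0.03,0],0.4],[[0,0,0],[-0.0038,-0.03,0],0.4],[[0,0,0],[-0.0038,-0.03,0],0.4],[[0,0,0],[-0.0038,-0.03,0],0.4],[[0,0,0],[-0.0038,-0.03,0],0.4],[[0,0,0],[-0.0038,-0.03,0],0.4],[[0,0,0],[-0.0038,-0.03,0],0.4],[[0,0,0],[-0.0038,-0.03,0],0.4],[[0,0,0],[-0.0038,-0.03,0],0.4]]'
python3 -m jog '[[[0,0,0],[-0.0038,-0.03,0],0.4],[[0,0,0],[-0.0038,-0.03,0],0.4],[[0,0,0],[0,0,0],0.4],[[0,0,0],[0,0,0],0.4],[[0,0,0],[0,0,0],0.4]]'
python3 -c "
from h import *
plan(.4558,-.209,.12,83.87)"
```

```text
time: 36.63
ee_pos: [0.4483, 0.1532, 0.2436]
eef_rot: [-0.001, 0.053, 0.999, -0.001]
wrist_force: [1.5, -0.5, -0.4]
width: 0.0599
time: 37.47
ee_pos: [0.454, -0.1488, 0.2437]
eef_rot: [-0.001, 0.053, 0.999, 0.0]
wrist_force: [1.0, 0.4, -0.9]
width: 0.0597
time: 37.88
ee_pos: [0.4555, -0.2075, 0.2439]
eef_rot: [-0.001, 0.054, 0.999, 0.001]
wrist_force: [-0.1, 0.3, -0.1]
width: 0.0595
t 37.88 pos [ 0.4555 -0.2075  0.2439] yaw 83.82 turn [ 0.07 -0.14 -0.05] shift [-0.0005 -0.0015  0.1239] w 0.0595 F [-0.1  0.3 -0.1] q6 -1.89
```

```bash
python3 -m jog '[[[0,0,0],[-0.0004,-0.0013,0.03],0.4],[[0,0,0],[0,0,0.03],0.4],[[0,0,0],[0,0,0.03],0.4],[[0,0,0],[0,0,0.03],0.4],[[0,0,0],[0,0,0.03],0.4],[[0,0,0],[0,0,0.02],0.4],[[0,0,0],[0,0,0],0.4],[[0,0,0],[0,0,0],0.4]]'
python3 - <<'E'
from h import *
im,P=snap("wrist","w23");plan(.4558,-.209,.018,83.87)
E
```

```text
time: 38.55
ee_pos: [0.4558, -0.2079, 0.0746]
eef_rot: [-0.001, 0.053, 0.999, 0.001]
wrist_force: [0.7, 0.1, -0.2]
width: 0.0598
t 38.6 pos [ 0.4568 -0.2086  0.0757] yaw 83.93 turn [ 0.01 -0.03  0.06] shift [ 0.0009 -0.0005  0.0577] w 0.0599 F [-1.2 -0.1 -0.3] q6 -1.9
```

View pics/w23.png

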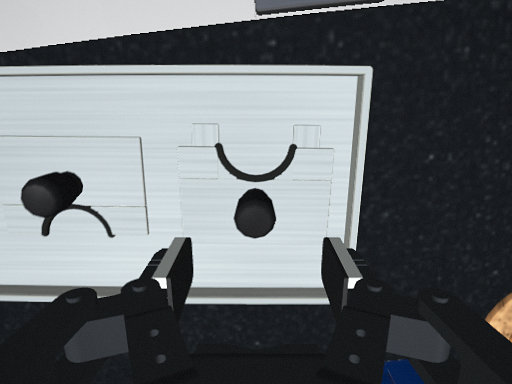

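```bash
python3 -m jog '[[[0,0,0],[0.0005,-0.0005,0.02],0.4],[[0,0,0],[0,0,0.02],0.4],[[0,0,0],[0,0,0.01],0.3],[[0,0,0],[0,0,0.006],0.2],[[0,0,0],[0,0,0],0],[[0,0,0],[0,0,0],-1],[[0,0,0],[0,0,0],-1],[[0,0,0],[0,0,0],-1],[[0,0,0],[0,0,0],-1],[[0,0,0],[0,0,0],-1]]' 70
python3 -m jog '[[[0,0,0],[0,0,0],-1],[[0,0,0],[0,0,0],-1]]'
python3 - <<'E'
from h import *
plan(.4558,-.209,.018,83.87)
E
python3 -m jog '[[[0,0,0],[0,0,-0.01],-1],[[0,0,0],[0,0,-0.02],-1],[[0,0,0],[0,0,-0.03],-1],[[0,0,0],[0,0,-0.035],-1],[[0,0,0],[0,0,-0.035],-1],[[0,0,0],[0,0,-0.035],-1],[[0,0,0],[0,0,-0.035],-1],[[0,0,0],[0,0,-0.035],-1],[[0,0,0],[0,0,0],-1],[[0,0,0],[0,0,0],-1]]'
python3 - <<'E'
from h import *
im,P=snap("wrist","w24");plan(.4874,.3155,.256,105.6)
E
```

```text
time: 39.43
ee_pos: [0.4567, -0.2101, 0.0206]
eef_rot: [0.001, 0.053, 0.999, -0.0]
wrist_force: [-1.8, 1.4, 6.7]
width: 0.0217
time: 39.6
ee_pos: [0.4568, -0.2101, 0.0206]
eef_rot: [0.001, 0.053, 0.999, -0.0]
wrist_force: [-1.7, 1.3, 6.7]
width: 0.0217
t 39.6 pos [ 0.4568 -0.2101  0.0206] yaw 83.87 turn [-0.03  0.09 -0.  ] shift [0.0011 0.001  0.0026] w 0.0217 F [-1.7  1.3  6.7] q6 -1.9
time: 40.43
ee_pos: [0.457, -0.2102, 0.2572]
eef_rot: [0.002, 0.053, 0.999, -0.001]
wrist_force: [-0.2, -0.5, -2.6]
width: 0.0214
t 40.48 pos [ 0.4559 -0.2097  0.2552] yaw 83.87 turn [ -0.05   0.09 -21.73] shift [-0.1716  0.4974 -0.0008] w 0.0215 F [-0.   0.1 -2.8] q6 -1.9
```

View pics/w24.png

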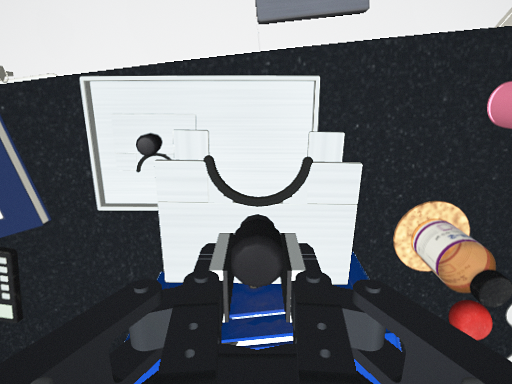

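```bash
python3 -m jog '[[[0,0,-4.4],[0,0,0],-1],[[0,0,-4.4],[0,0,0],-1],[[0,0,-4.3],[0,0,0],-1],[[0,0,-4.3],[0,0,0],-1],[[0,0,-4.33],[0,0,0],-1],[[0,0,0],[-0.01,0.0292,0],-1],[[0,0,0],[-0.01,0.0292,0],-1],[[0,0,0],[-0.01,0.0292,0],-1],[[0,0,0],[-0.01,0.0292,0],-1],[[0,0,0],[-0.01,0.0292,0],-1]]'
python3 -m jog '[[[0,0,0],[-0.01,0.0292,0],-1],[[0,0,0],[-0.01,0.0292,0],-1],[[0,0,0],[-0.01,0.0292,0],-1],[[0,0,0],[-0.01,0.0292,0],-1],[[0,0,0],[-0.01,0.0292,0],-1],[[0,0,0],[-0.01,0.0292,0],-1],[[0,0,0],[-0.01,0.0292,0],-1],[[0,0,0],[-0.01,0.0292,0],-1],[[0,0,0],[-0.01,0.0292,0],-1],[[0,0,0],[-0.01,0.0292,0],-1]]'
python3 -m jog '[[[0,0,0],[-0.01,0.0292,0],-1],[[0,0,0],[-0.01,0.0292,0],-1],[[0,0,0],[0,0,0],-1],[[0,0,0],[0,0,0],-1],[[0,0,0],[0,0,0],-1]]'
python3 -c "
from h import *
plan(.4864,.315,.2,105.6)"
```

```text
time: 41.32
ee_pos: [0.4634, -0.0542, 0.2526]
eef_rot: [-0.002, -0.135, 0.991, 0.0]
wrist_force: [0.8, -0.1, -3.5]
width: 0.0219
time: 42.15
ee_pos: [0.4813, 0.2534, 0.2523]
eef_rot: [-0.002, -0.136, 0.991, -0.001]
wrist_force: [0.1, -0.6, -1.9]
width: 0.0221
time: 42.57
ee_pos: [0.4852, 0.3132, 0.2526]
eef_rot: [-0.002, -0.136, 0.991, -0.001]
wrist_force: [0.6, 0.6, -1.8]
width: 0.0215
t 42.57 pos [0.4852 0.3132 0.2526] yaw 105.64 turn [-0.08 -0.19  0.04] shift [-0.0016  0.0015  0.0526] w 0.0215 F [ 0.6  0.6 -1.8] q6 -1.27
```

```bash
python3 -m jog '[[[0,0,0],[-0.001,0.001,0.02],-1],[[0,0,0],[0,0,0.025],-1],[[0,0,0],[0,0,0.025],-1],[[0,0,0],[0,0,0.015],-1],[[0,0,0],[0,0,0],-1],[[0,0,0],[0,0,0],-1],[[0,0,0],[0,0,0],-1]]'
python3 - <<'E'
from h import *
im,P=snap("wrist","w25");plan(.4866,.315,.14,105.6)
im,P=snap("side","s25");b=im[190:330,250:400]; cv2.imwrite("pics/s25.png",cv2.cvtColor(cv2.resize(b,None,fx=4,fy=4),cv2.COLOR_RGB2BGR))
E
```

```text
time: 43.15
ee_pos: [0.4876, 0.3148, 0.1703]
eef_rot: [0.0, -0.135, 0.991, 0.0]
wrist_force: [0.2, -0.7, -1.3]
width: 0.0217
t 43.2 pos [0.4878 0.3152 0.1706] yaw 105.56 turn [ 0.03  0.1  -0.04] shift [0.0012 0.0002 0.0306] w 0.0215 F [-0.2  0.4 -1.3] q6 -1.27
```

View pics/w25.png

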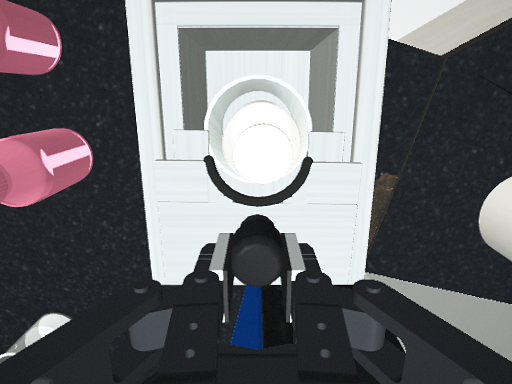

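View pics/s25.png

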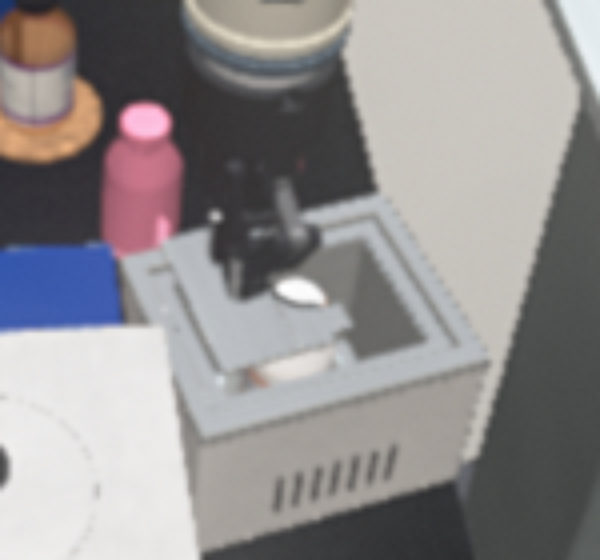

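The rear half is aligned over the rear of the rim, with its notch round the cap at (262,145). Lowering.

```bash
python3 -m jog '[[[0,0,0],[0,0,0.012],-1],[[0,0,0],[0,0,0.01],-1],[[0,0,0],[0,0,0.004],-1],[[0,0,0],[0,0,0],-1],[[0,0,0],[0,0,0],-1]]'
python3 -m jog '[[[0,0,0],[0,0,0.002],-1],[[0,0,0],[0,0,0],-1],[[0,0,0],[0,0,0],-1]]'
python3 -m jog '[[[0,0,0],[0,0,0.002],-1],[[0,0,0],[0,0,0],-1],[[0,0,0],[0,0,0],-1]]'
```

```text
time: 43.67
ee_pos: [0.4866, 0.3151, 0.1426]
eef_rot: [-0.001, -0.136, 0.991, -0.0]
wrist_force: [-0.1, -0.8, -2.3]
width: 0.0218
time: 43.92
ee_pos: [0.4871, 0.3154, 0.1414]
eef_rot: [0.0, -0.136, 0.991, 0.0]
wrist_force: [0.4, -0.5, -2.8]
width: 0.0216
time: 44.17
ee_pos: [0.4873, 0.3155, 0.14]
eef_rot: [0.0, -0.136, 0.991, 0.0]
wrist_force: [-2.5, -0.7, 4.0]
width: 0.0219
```

```bash
python3 -m jog '[[[0,0,0],[0,0,0.001],-1],[[0,0,0],[0,0,0],-1],[[0,0,0],[0,0,0],-0.3],[[0,0,0],[0,0,0],0.1],[[0,0,0],[0,0,0],0.1],[[0,0,0],[0,0,0],0.1]]'
python3 -m jog '[[[0,0,0],[0,0,-0.015],0.3],[[0,0,0],[0,0,-0.02],0.4],[[0,0,0],[0,0,-0.025],0.4],[[0,0,0],[0,0,-0.025],0.4],[[0,0,0],[0,0,-0.02],0.4],[[0,0,0],[0,0,0],0.4],[[0,0,0],[0,0,0],0.4]]'
python3 - <<'E'
from h import *
im,P=snap("wrist","w26");plan(.4309,-.3313,.245,83.73)
im,P=snap("side","s26");b=im[190:330,250:400]; cv2.imwrite("pics/s26.png",cv2.cvtColor(cv2.resize(b,None,fx=4,fy=4),cv2.COLOR_RGB2BGR))
E
```

```text
time: 44.67
ee_pos: [0.487, 0.3153, 0.1382]
eef_rot: [0.0, -0.136, 0.991, 0.0]
wrist_force: [-0.5, 0.8, 0.4]
width: 0.0467
time: 45.25
ee_pos: [0.4876, 0.3156, 0.2443]
eef_rot: [0.001, -0.136, 0.991, 0.001]
wrist_force: [0.3, 0.7, -0.5]
width: 0.0597
t 45.3 pos [0.4869 0.3152 0.243 ] yaw 105.6 turn [ 0.    0.   21.87] shift [-0.015  -0.6487 -0.002 ] w 0.0598 F [-0.5  0.1 -0.2] q6 -1.27
```

View pics/w26.png

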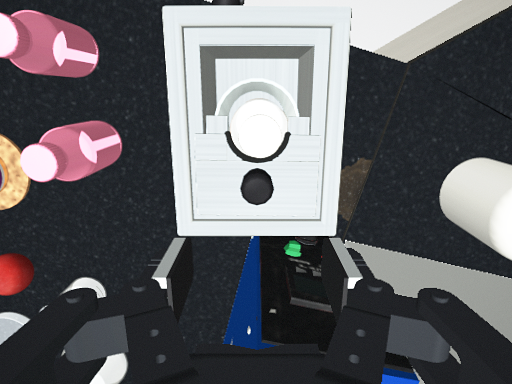

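View pics/s26.png

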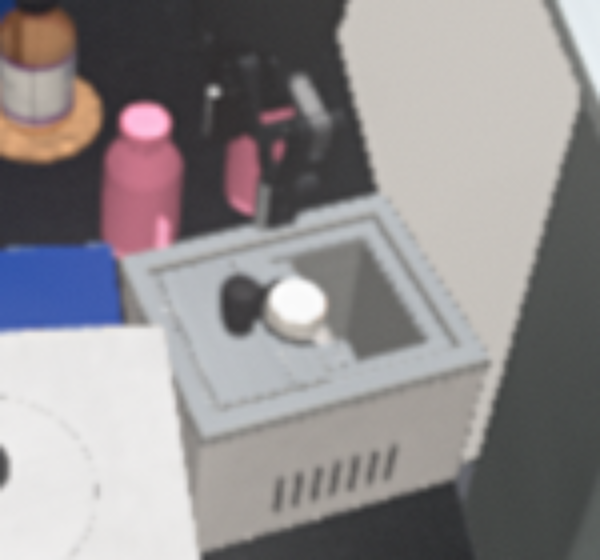

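The rear half lies in the rim with an even gap all round. Fetching the front half.

```bash
python3 -m jog '[[[0,0,4.4],[0,0,0],0.4],[[0,0,4.4],[0,0,0],0.4],[[0,0,4.4],[0,0,0],0.4],[[0,0,4.4],[0,0,0],0.4],[[0,0,4.27],[0,0,0],0.4],[[0,0,0],[-0.0007,-0.031,0],0.4],[[0,0,0],[-0.0007,-0.031,0],0.4],[[0,0,0],[-0.0007,-0.031,0],0.4],[[0,0,0],[-0.0007,-0.031,0],0.4],[[0,0,0],[-0.0007,-0.031,0],0.4]]'
python3 -m jog '[[[0,0,0],[-0.0007,-0.031,0],0.4],[[0,0,0],[-0.0007,-0.031,0],0.4],[[0,0,0],[-0.0007,-0.031,0],0.4],[[0,0,0],[-0.0007,-0.031,0],0.4],[[0,0,0],[-0.0007,-0.031,0],0.4],[[0,0,0],[-0.0007,-0.031,0],0.4],[[0,0,0],[-0.0007,-0.031,0],0.4],[[0,0,0],[-0.0007,-0.031,0],0.4],[[0,0,0],[-0.0007,-0.031,0],0.4],[[0,0,0],[-0.0007,-0.031,0],0.4]]'
python3 -m jog '[[[0,0,0],[-0.0007,-0.031,0],0.4],[[0,0,0],[-0.0007,-0.031,0],0.4],[[0,0,0],[-0.0007,-0.031,0],0.4],[[0,0,0],[-0.0007,-0.031,0],0.4],[[0,0,0],[-0.0007,-0.031,0],0.4],[[0,0,0],[-0.0007,-0.029,0],0.4],[[0,0,0],[0,0,0],0.4],[[0,0,0],[0,0,0],0.4],[[0,0,0],[0,0,0],0.4]]'
python3 -c "
from h import *
plan(.4309,-.3313,.075,83.73)"
```

```text
time: 46.18
ee_pos: [0.4724, 0.1593, 0.2418]
eef_rot: [-0.001, 0.054, 0.999, -0.001]
wrist_force: [1.0, -0.1, 0.6]
width: 0.0599
time: 47.02
ee_pos: [0.4455, -0.1494, 0.242]
eef_rot: [-0.001, 0.055, 0.999, 0.0]
wrist_force: [1.3, -0.1, -0.5]
width: 0.0598
time: 47.77
ee_pos: [0.4301, -0.3306, 0.242]
eef_rot: [-0.001, 0.055, 0.998, 0.001]
wrist_force: [-1.1, 0.2, -0.5]
width: 0.0597
t 47.77 pos [ 0.4301 -0.3306  0.242 ] yaw 83.69 turn [ 0.09 -0.12 -0.04] shift [-0.0009 -0.0006  0.167 ] w 0.0597 F [-1.1  0.2 -0.5] q6 -2.12
```

```bash
python3 -m jog '[[[0,0,0],[-0.0006,-0.0006,0.03],0.4],[[0,0,0],[0,0,0.03],0.4],[[0,0,0],[0,0,0.03],0.4],[[0,0,0],[0,0,0.03],0.4],[[0,0,0],[0,0,0.03],0.4],[[0,0,0],[0,0,0.02],0.4],[[0,0,0],[0,0,0],0.4],[[0,0,0],[0,0,0],0.4]]'
python3 - <<'E'
from h import *
im,P=snap("wrist","w27");plan(.4309,-.3313,.0145,83.73)
E
```

```text
time: 48.43
ee_pos: [0.4308, -0.3305, 0.0726]
eef_rot: [-0.001, 0.054, 0.999, 0.001]
wrist_force: [0.1, -0.7, 0.8]
width: 0.0597
t 48.48 pos [ 0.4317 -0.3314  0.0738] yaw 83.79 turn [ 0.01 -0.01  0.06] shift [0.0008 0.     0.0593] w 0.0593 F [ 0.1 -0.7  0.3] q6 -2.12
```

View pics/w27.png

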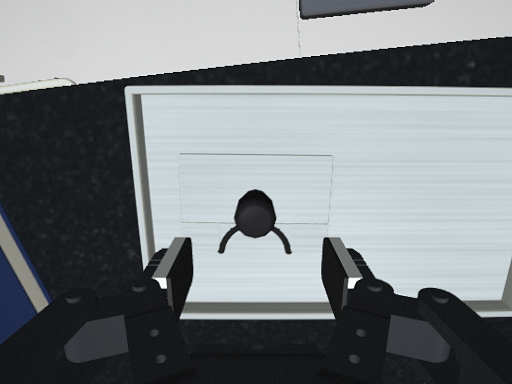

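```bash
python3 -m jog '[[[0,0,0],[0,0,0.02],0.4],[[0,0,0],[0,0,0.02],0.4],[[0,0,0],[0,0,0.012],0.3],[[0,0,0],[0,0,0.006],0.2],[[0,0,0],[0,0,0],0],[[0,0,0],[0,0,0],-1],[[0,0,0],[0,0,0],-1],[[0,0,0],[0,0,0],-1],[[0,0,0],[0,0,0],-1],[[0,0,0],[0,0,0],-1]]' 70
python3 -m jog '[[[0,0,0],[0,0,0],-1],[[0,0,0],[0,0,0],-1]]'
python3 - <<'E'
from h import *
plan(.4309,-.3313,.0145,83.73)
E
python3 -m jog '[[[0,0,0],[0,0,-0.01],-1],[[0,0,0],[0,0,-0.02],-1],[[0,0,0],[0,0,-0.03],-1],[[0,0,0],[0,0,-0.035],-1],[[0,0,0],[0,0,-0.035],-1],[[0,0,0],[0,0,-0.035],-1],[[0,0,0],[0,0,-0.035],-1],[[0,0,0],[0,0,-0.035],-1],[[0,0,0],[0,0,0],-1],[[0,0,0],[0,0,0],-1]]'
python3 - <<'E'
from h import *
im,P=snap("wrist","w28");plan(.4095,.2948,.25,105.6)
E
```

```text
time: 49.32
ee_pos: [0.4319, -0.3326, 0.0166]
eef_rot: [0.001, 0.055, 0.999, -0.0]
wrist_force: [-0.8, 1.9, 8.7]
width: 0.0219
time: 49.48
ee_pos: [0.4319, -0.3326, 0.0166]
eef_rot: [0.001, 0.055, 0.999, -0.0]
wrist_force: [-0.4, 1.1, 6.8]
width: 0.0221
t 49.48 pos [ 0.4319 -0.3326  0.0166] yaw 83.72 turn [-0.05  0.09 -0.01] shift [0.0011 0.0012 0.0021] w 0.0221 F [-0.4  1.1  6.8] q6 -2.12
time: 50.32
ee_pos: [0.4321, -0.3328, 0.2533]
eef_rot: [0.002, 0.055, 0.998, -0.002]
wrist_force: [-0.8, -0.2, -2.7]
width: 0.022
t 50.37 pos [ 0.4311 -0.3321  0.2512] yaw 83.73 turn [ -0.06   0.07 -21.87] shift [-0.1477  0.6096  0.0012] w 0.0217 F [ 0.7 -0.4 -2.2] q6 -2.12
```

View pics/w28.png

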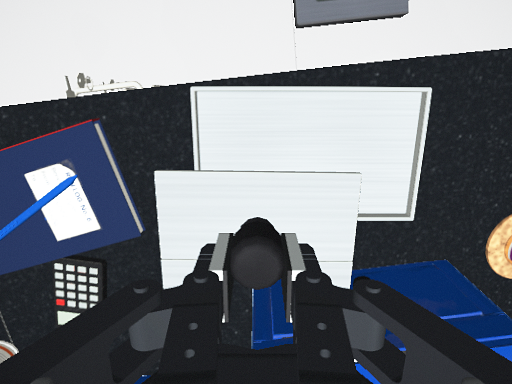

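```bash
python3 -m jog '[[[0,0,-4.4],[0,0,0],-1],[[0,0,-4.4],[0,0,0],-1],[[0,0,-4.4],[0,0,0],-1],[[0,0,-4.4],[0,0,0],-1],[[0,0,-4.27],[0,0,0],-1],[[0,0,0],[-0.0074,0.0305,0],-1],[[0,0,0],[-0.0074,0.0305,0],-1],[[0,0,0],[-0.0074,0.0305,0],-1],[[0,0,0],[-0.0074,0.0305,0],-1],[[0,0,0],[-0.0074,0.0305,0],-1]]'
python3 -m jog '[[[0,0,0],[-0.0074,0.0305,0],-1],[[0,0,0],[-0.0074,0.0305,0],-1],[[0,0,0],[-0.0074,0.0305,0],-1],[[0,0,0],[-0.0074,0.0305,0],-1],[[0,0,0],[-0.0074,0.0305,0],-1],[[0,0,0],[-0.0074,0.0305,0],-1],[[0,0,0],[-0.0074,0.0305,0],-1],[[0,0,0],[-0.0074,0.0305,0],-1],[[0,0,0],[-0.0074,0.0305,0],-1],[[0,0,0],[-0.0074,0.0305,0],-1]]'
python3 -m jog '[[[0,0,0],[-0.0074,0.0305,0],-1],[[0,0,0],[-0.0074,0.0305,0],-1],[[0,0,0],[-0.0074,0.0305,0],-1],[[0,0,0],[-0.0074,0.0305,0],-1],[[0,0,0],[-0.0074,0.0305,0],-1],[[0,0,0],[0,0,0],-1],[[0,0,0],[0,0,0],-1],[[0,0,0],[0,0,0],-1]]'
python3 -c "
from h import *
plan(.4100,.295,.17,105.6)"
```

```text
time: 51.2
ee_pos: [0.4242, -0.1735, 0.2485]
eef_rot: [-0.002, -0.135, 0.991, 0.001]
wrist_force: [-0.0, 0.6, -1.7]
width: 0.0221
time: 52.03
ee_pos: [0.4135, 0.1395, 0.2487]
eef_rot: [-0.002, -0.136, 0.991, -0.0]
wrist_force: [0.1, -0.7, -2.5]
width: 0.0216
time: 52.7
ee_pos: [0.4087, 0.2944, 0.2487]
eef_rot: [-0.001, -0.136, 0.991, -0.001]
wrist_force: [0.2, -0.0, -2.4]
width: 0.0217
t 52.7 pos [0.4087 0.2944 0.2487] yaw 105.65 turn [-0.09 -0.18  0.05] shift [-0.0014  0.0003  0.0787] w 0.0217 F [ 0.2 -0.  -2.4] q6 -1.22
```

```bash
python3 -m jog '[[[0,0,0],[-0.0005,0.0003,0.02],-1],[[0,0,0],[0,0,0.025],-1],[[0,0,0],[0,0,0.02],-1],[[0,0,0],[0,0,0.015],-1],[[0,0,0],[0,0,0],-1],[[0,0,0],[0,0,0],-1],[[0,0,0],[0,0,0],-1]]'
python3 - <<'E'
from h import *
im,P=snap("wrist","w29");plan(.4105,.2953,.14,105.6)
im,P=snap("side","s29");b=im[190:330,250:400]; cv2.imwrite("pics/s29.png",cv2.cvtColor(cv2.resize(b,None,fx=4,fy=4),cv2.COLOR_RGB2BGR))
E
```

```text
time: 53.28
ee_pos: [0.4106, 0.2952, 0.171]
eef_rot: [0.0, -0.135, 0.991, 0.0]
wrist_force: [0.6, -0.1, -1.4]
width: 0.022
t 53.33 pos [0.4108 0.2955 0.1713] yaw 105.56 turn [ 0.03  0.08 -0.04] shift [ 0.0004 -0.0001  0.0313] w 0.022 F [-0.3  0.4 -2.4] q6 -1.22
```

View pics/w29.png

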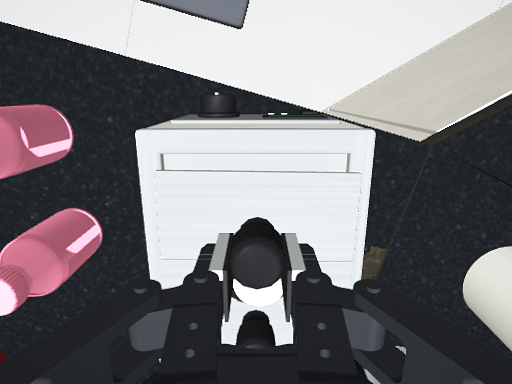

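View pics/s29.png

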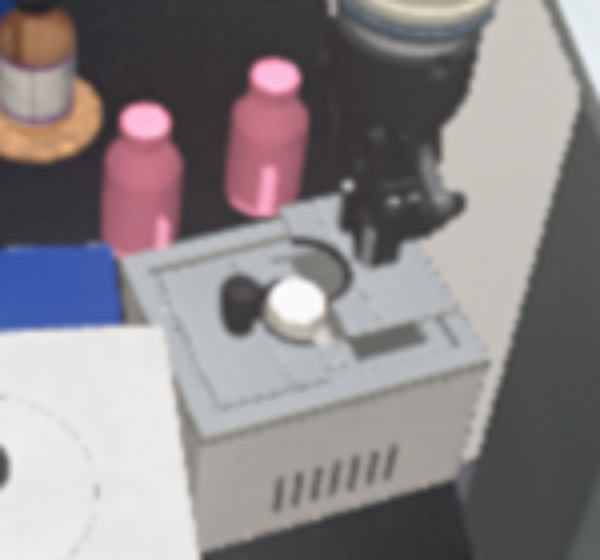

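The front half is aligned over the front of the rim. Lowering.

```bash
python3 -m jog '[[[0,0,0],[0.0003,0,0.012],-1],[[0,0,0],[0,0,0.012],-1],[[0,0,0],[0,0,0.004],-1],[[0,0,0],[0,0,0],-1],[[0,0,0],[0,0,0],-1]]'
python3 -m jog '[[[0,0,0],[0,0,0.002],-1],[[0,0,0],[0,0,0],-1],[[0,0,0],[0,0,0],-1]]'
python3 -m jog '[[[0,0,0],[0,0,0.002],-1],[[0,0,0],[0,0,0],-1],[[0,0,0],[0,0,0],-1]]'
```

```text
time: 53.8
ee_pos: [0.4101, 0.2957, 0.1429]
eef_rot: [0.0, -0.136, 0.991, 0.0]
wrist_force: [1.4, 1.3, -2.4]
width: 0.0219
time: 54.05
ee_pos: [0.4101, 0.2957, 0.1407]
eef_rot: [0.0, -0.136, 0.991, 0.0]
wrist_force: [0.8, -0.2, -2.6]
width: 0.022
time: 54.3
ee_pos: [0.4098, 0.2955, 0.1382]
eef_rot: [-0.0, -0.136, 0.991, -0.0]
wrist_force: [-0.3, -0.6, -2.9]
width: 0.0222
```

```bash
python3 -m jog '[[[0,0,0],[0,0,0.001],-1],[[0,0,0],[0,0,0],-1],[[0,0,0],[0,0,0],-1]]'
python3 -m jog '[[[0,0,0],[0,0,0.001],-1],[[0,0,0],[0,0,0],-1],[[0,0,0],[0,0,0],-1]]'
```

```text
time: 54.55
ee_pos: [0.4098, 0.2955, 0.1372]
eef_rot: [-0.0, -0.136, 0.991, -0.0]
wrist_force: [-0.6, 0.5, -2.1]
width: 0.0214
time: 54.8
ee_pos: [0.41, 0.2956, 0.1366]
eef_rot: [0.0, -0.136, 0.991, 0.0]
wrist_force: [-1.1, -0.6, 3.4]
width: 0.022
```

Contact at 0.1366, exactly as predicted. Release, rise and check.

```bash
python3 -m jog '[[[0,0,0],[0,0,0],-0.3],[[0,0,0],[0,0,0],0.1],[[0,0,0],[0,0,0],0.1],[[0,0,0],[0,0,0],0.1]]'
python3 -m jog '[[[0,0,0],[0,0,-0.015],0.3],[[0,0,0],[0,0,-0.02],0.4],[[0,0,0],[0,0,-0.03],0.4],[[0,0,0],[0,0,-0.03],0.4],[[0,0,0],[0,0,-0.03],0.4],[[0,0,0],[0,0,-0.03],0.4],[[0,0,0],[0,0,-0.03],0.4],[[0,0,0],[0,0,0],1],[[0,0,0],[0,0,0],1],[[0,0,0],[0,0,0],1]]'
python3 - <<'E'
from h import *
im,P=snap("wrist","w30");b=im[80:280,180:360]; cv2.imwrite("pics/w30.png",cv2.cvtColor(cv2.resize(b,None,fx=3,fy=3,interpolation=cv2.INTER_CUBIC),cv2.COLOR_RGB2BGR));plan(.4095,.2953,.14,105.6)
im,P=snap("side","s30");b=im[150:330,220:400]; cv2.imwrite("pics/s30.png",cv2.cvtColor(cv2.resize(b,None,fx=3,fy=3),cv2.COLOR_RGB2BGR))
E
```

```text
time: 55.13
ee_pos: [0.4099, 0.2956, 0.1363]
eef_rot: [0.0, -0.136, 0.991, 0.0]
wrist_force: [0.4, -0.9, 0.1]
width: 0.0471
time: 55.97
ee_pos: [0.4096, 0.2954, 0.3207]
eef_rot: [-0.0, -0.136, 0.991, -0.0]
wrist_force: [0.9, -0.2, -0.1]
width: 0.0853
t 56.02 pos [0.4093 0.2952 0.3201] yaw 105.6 turn [-0.04 -0.1   0.  ] shift [-2.000e-04  1.000e-04  1.801e-01] w 0.0855 F [-0.1  0.3 -0.1] q6 -1.22
```

View pics/w30.png

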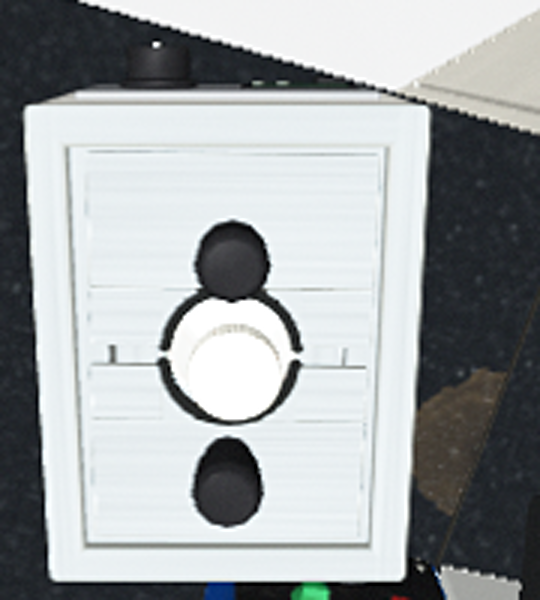

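View pics/s30.png

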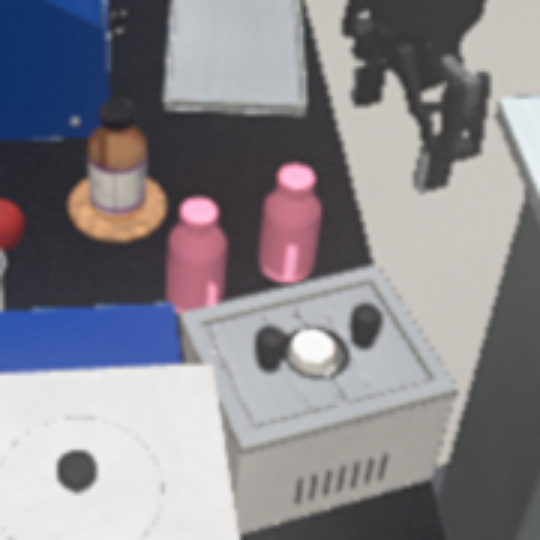

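Run:
```python
from h import *
P=pose("wrist"); f=lambda x,y:(180+x/3-.33,80+y/3-.33)
a=np.radians(15.6);R=np.array([[np.cos(a),np.sin(a)],[-np.sin(a),np.cos(a)]])
o=np.array([onz("wrist",f(*c),.129,P)[:2] for c in [(25,105),(430,107),(408,578),(50,580)]]);c=o.mean(0);print("warmer",c.round(4))
for n,p,z in [("front",(232,261),.1435),("rear",(228,482),.1435),("cap",(234,375),.138)]: print(n,(R@(onz("wrist",f(*p),z,P)[:2]-c)).round(4))
print("bystander check: bulb",onz("side",(190+88/3-.33,130+285/3-.33),.026).round(3))
im,P=snap("scene","s31")
b=im[130:330,110:340]; cv2.imwrite("pics/s31.png",cv2.cvtColor(cv2.resize(b,None,fx=3,fy=3,interpolation=cv2.INTER_CUBIC),cv2.COLOR_RGB2BGR))
```

```text
warmer [0.4451 0.3037]
front [-0.0386  0.0013]
rear [ 0.0407 -0.0001]
cap [0.0029 0.002 ]
bystander check: bulb [0.709 0.054 0.026]
```

View pics/s31.png

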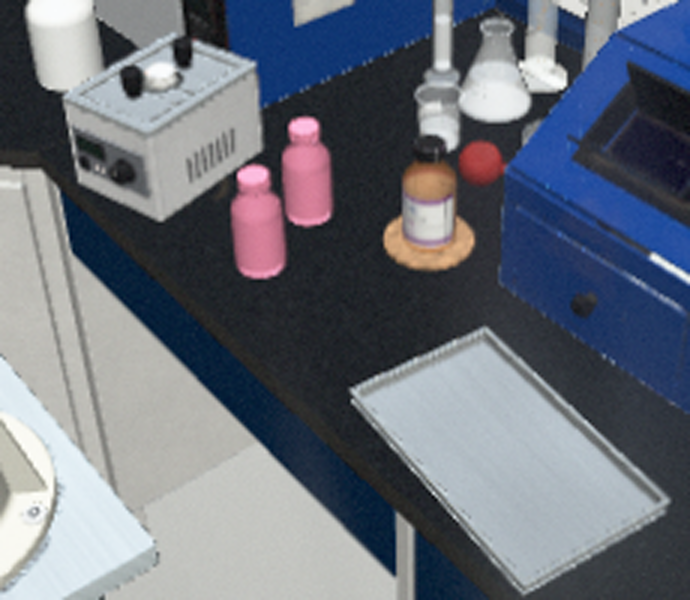

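The amber bottle stands upright on the mat at (430,215), the cover is closed with the white cap at (160,75), the tray is empty, and the bulb and beaker are where they were. Handing in.

```bash
python3 -c "
from bench import hand_in
print(hand_in())"
```

```text
the job is handed in; nothing more can be done
None
```

The job is done and handed in at about 56 s of the allowed 144 s; the hand-in reports no verdict.

**What I did:**
1. Took off the front cover half, then the rear, and laid both in the tray.
2. Stood the amber bottle on the cork mat.
3. Stood the buffer bottle in the warmer's seat.
4. Closed the cover again, rear half first, then front.

**Last checks:**

| Item | Measured | Required |
|---|---|---|
| Front half, along x | −38.6 mm | −39 ± 10 mm |
| Front half, across y | +1.3 mm | ± 8 mm |
| Rear half, along x | +40.7 mm | +39 ± 10 mm |
| Rear half, across y | −0.1 mm | ± 8 mm |
| Buffer cap from the seat's middle | about 3.5 mm | within 8 mm |
| Amber bottle from the mat's middle | about 3 mm | within 15 mm |

- **Heights:** the bottles and the front half touched down within about 1 mm of the height expected. The rear half was set down from a slight tilt, so I judged it flat from the pictures. After release both halves showed an even gap and a closed seam.
- **Bystanders:** the beaker and the pipette bulb look unmoved in the last scene picture. I did not measure them again.
- **Robot:** released, about 160 mm above the knobs and touching nothing.

**Disagreements:** the single-view estimates of the buffer bottle differed by up to about 14 mm, so I looked again from directly above before gripping. The jaw opening read 2–3 mm less than the given knob and cap sizes every time. No check failed.

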